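# Right the tipped sample bottles and clear the balance

### The arm

A 7-joint arm with a two-finger parallel gripper is mounted at the origin on the work surface. World frame = base frame: x ahead of the robot, y to its left, z up, the work surface at z = 0. Lengths are in mm, angles in rad, forces in N, time in s.
With the tool pointing down it reaches from about 400 to 850 mm from the base axis. Payload 10.4 kg.
Tool frame: the origin (TCP) lies midway between the tips of the shut fingers; the grasp point (between the pads) lies 19 mm behind it; z points along the fingers, y is the line along which they close (so a half turn about z gives the same grasp; the last joint's range is limited). The gripper opens to 87 mm and grips with 3 to 60 N. Pads are 19 mm wide; open, the fingers measure 117 mm over their backs; the gripper's body (75 mm by 190 mm) begins 51 mm behind the grasp point.
Start: joints at [1.157, 0.332, -0.065, 1.46, 0.022, 1.35, -0.088], TCP at [238.103, -577.892, 222.576] pointing down, gripper open.
Joint ranges: [-2.6, 2.6], [-0.5, 2.12], [-1.47, 1.34], [0.16, 2.42], [-1.27, 4.41], [0.06, 2.06], [-2.6, 2.6]. Speed limits (rad/s): [2.22, 2.22, 2.79, 2.79, 3.14, 3.14, 3.14].

### API

Orientations are given as a 3x3 rotation matrix whose columns are the frame's x, y, z axes.
In Python, from station import r gives the robot as it stands.
- The arm moves only by the shell command python3 -m pendant 'ROWS' [OPENING] [FORCE]. ROWS is JSON, a list that holds one entry, the list of rows, each a list of 6 numbers: the shift along the tool's x, y, z in m, then the turn, a rotation vector about the tool's x, y, z in degrees. A call has 1 to 5 rows; each row shifts and turns the commanded pose from where the row before left it, along the tool's axes as they then stand; what a row does not reach is not made up. A row lasts 1/10 s, in which the tool goes at most 50 mm and 8.59 degrees, less where a joint would pass 70% of its speed; a pose out of reach is approached as far as the arm can. A call with a gripper value outside its range is refused whole. OPENING is the finger opening in m, from 0 to 0.087, set as the call begins (- or left out, the last holds). The fingers move at their own pace and stop on an object; FORCE is the grip in N (left out, the last holds). Time passes only in rows, so rows that do not move let the fingers close. It gives the time, the measured TCP pose, the force, the opening and the grip force at its end, in the units of the state.
- r.state(): the state, without advancing time (a new reading comes with each control period).
- r.camera(name): name is "scene" or "top" or "wrist"; returns a dict with "image" (400x640x3 uint8, red, green, blue), "depth" (400x640 float32, mm along the optical axis (not along the pixel's ray), 0 where there is no reading), "K" (3x3 intrinsics, pixels), "dist_coeffs" ([k1, k2, p1, p2, k3] as OpenCV has them; the pictures are not rectified), "pose" (4x4, takes a point from camera to world coordinates). Camera axes: x right, y down, z forward; pixel columns grow to the right and rows downward; lengths in mm; the calibration is good to about 2 mm. A picture is of the moment at which its call begins.
- r.finish_job(): hands the job in; it is judged then, once.
Trained networks look in a picture, given as the dict that the camera call returned (one of the last four; its "shot" number tells which), for a name from the list of things; names that differ only in an ending like _2 or _b are one class to them, and where a whole thing is asked for, a point or a joint stands for the part that bears it (a point fixed in the world has none). Each returns a list of dicts, best first, with "conf" (0 to 1); they miss things now and then, are a little off and sometimes report something else, mostly with a low value. They report only what shows in the picture. A call takes as long as a camera call. They do not tell look-alikes from the thing itself.
- r.search_frame(target, picture): "extent" ([left, top, width, height] as shares, 0 to 1, of the picture: columns of its width, rows of its height, round what is visible of it).
- r.tip_of(target, picture): "centre" ([row, column] as shares, 0 to 1, of the picture: columns of its width, rows of its height: a listed point, or the origin of a listed thing).
The state is a dict: "time": time; "qpos": joint angles; "qd": joint speeds; "joint_efforts": joint torques, N m; "tcp_pos": TCP position; "eef_rot": TCP orientation; "wrist_force": force on the tool from outside, world axes, zero at the start; "ft_torque": the same for the moment, N m; "opening": finger opening in mm; "grasp_force": force on a finger pad.
Only numpy, scipy, OpenCV 4.12 (cv2) and the standard library are available. Lean on these libraries where they do the work, as an engineer would, in place of code of your own. Each camera call takes 0.05 s, during which the arm holds its last target. There are 200 camera calls.

### The job

Some of the glass sample bottles in the steel tray have fallen over: stand every one upright again, so that all the bottles in the tray stand in a single row along its middle. Take the lid off the balance's draft shield, lift the weighed bottle out through the round opening and stand it in the tray row as well, then put the lid back so that it covers the opening and press the tare key to zero the empty balance. The bottles are thin glass, so grip them gently, and leave the other things on the bench where they are.

Things in the scene. Friction and masses are not known exactly. Their poses are not given: they have to be found in the camera images.
- tray: fixed shallow stainless steel tray, 112 mm (its x) by 620 mm (its y) outside, lip 10 mm high and 3 mm thick all round; floor top 3 mm above the bench. Origin at the centre of its underside; y runs along the row, the row's middle line is x = 0.
- T1: square glass sample bottle, 84 mm tall, 0.14 kg: body 42 x 42 x 58 mm, neck, round white cap 36 mm across and 18 mm high (cap's middle 33 mm from the origin along +z). Origin at its middle, 42 mm above its bottom when it stands; +z points from bottom to cap. A grip over 15 N a finger (30 N for both) breaks it. Held lightly by the cap, it swings to hang upright. Fallen, lying in the tray; 2 or 3 of T1-T3 are present.
- T2: square glass sample bottle, 84 mm tall, 0.14 kg: body 42 x 42 x 58 mm, neck, round white cap 36 mm across and 18 mm high (cap's middle 33 mm from the origin along +z). Origin at its middle, 42 mm above its bottom when it stands; +z points from bottom to cap. A grip over 15 N a finger (30 N for both) breaks it. Held lightly by the cap, it swings to hang upright. Fallen, lying in the tray; 2 or 3 of T1-T3 are present.
- T3: square glass sample bottle, 84 mm tall, 0.14 kg: body 42 x 42 x 58 mm, neck, round white cap 36 mm across and 18 mm high (cap's middle 33 mm from the origin along +z). Origin at its middle, 42 mm above its bottom when it stands; +z points from bottom to cap. A grip over 15 N a finger (30 N for both) breaks it. Held lightly by the cap, it swings to hang upright. Fallen, lying in the tray; 2 or 3 of T1-T3 are present.
- S1: square glass sample bottle, 84 mm tall, 0.14 kg: body 42 x 42 x 58 mm, neck, round white cap 36 mm across and 18 mm high (cap's middle 33 mm from the origin along +z). Origin at its middle, 42 mm above its bottom when it stands; +z points from bottom to cap. A grip over 15 N a finger (30 N for both) breaks it. Held lightly by the cap, it swings to hang upright. Still standing in the tray row.
- S2: square glass sample bottle, 84 mm tall, 0.14 kg: body 42 x 42 x 58 mm, neck, round white cap 36 mm across and 18 mm high (cap's middle 33 mm from the origin along +z). Origin at its middle, 42 mm above its bottom when it stands; +z points from bottom to cap. A grip over 15 N a finger (30 N for both) breaks it. Held lightly by the cap, it swings to hang upright. Still standing in the tray row.
- V: square glass sample bottle, 84 mm tall, 0.14 kg: body 42 x 42 x 58 mm, neck, round white cap 36 mm across and 18 mm high (cap's middle 33 mm from the origin along +z). Origin at its middle, 42 mm above its bottom when it stands; +z points from bottom to cap. A grip over 15 N a finger (30 N for both) breaks it. Held lightly by the cap, it swings to hang upright. Stands on the pan in the draft shield.
- balance: fixed white precision balance. Origin on the bench straight below the centre of its weighing pan; front (display, key) towards its -x. Case 200 mm wide, x = -192 to +103 mm, 46 mm high in front, 58 mm under the shield. Pan: steel disc 110 mm across, top 70 mm above the bench, inside a draft shield with glass walls 186 x 186 mm outside.
- port (a point): centre of the round opening, 130 mm in diameter, in the middle of the draft shield's grey top plate (186 x 186 mm, 6 mm thick); this point is on the plate's upper face, 186 mm above the bench, straight above the pan's centre.
- lid: loose round white lid, disc 150 mm across and 6 mm thick, 0.12 kg, with an aluminium knob in the middle, 24 mm in diameter (top rim 26 mm) and 30 mm high. Origin at the centre of the disc's underside, z up. Lies loose on the draft shield's top plate over the opening; may be laid on any free spot of the bench meanwhile.
- tare_top (a point): centre of the top of the tare key, a round spring push button 26 mm across on the front of the balance; it is pressed straight down.
- tare (a joint): travel of the tare key in m, 0 when released, 0.005 when fully down; a press counts beyond 0.0035 m, full travel takes about 4 N.
- beaker: glass beaker, 66 mm across, 75 mm tall, origin under its centre. A bystander: leave it.
- crucible: white ceramic crucible, 52 mm across, 50 mm tall, origin under its centre. A bystander: leave it.
- jar: white plastic jar, 68 mm across, 75 mm tall, origin under its centre. A bystander: leave it.
- spatula: steel spatula lying on the bench, 180 mm long along its x. A bystander: leave it.
- brush: brush lying on the bench, 160 mm long along its x. A bystander: leave it.
There are look-alikes about, which are no part of the job. What is shaped like the lid but black or purple is not meant. Leave any purple look-alike of the T3 alone.

How it is judged (in metres and radians):
On the way, in this order (a step that is already met when the one before it is completed fails the run):
1. the lid is off the draft shield, its middle more than 100 mm to the side of the opening (horizontal distance between lid and port above 0.1 m), for 0.2 s.
2. the weighed bottle stands released in the tray row (angle between V's own z axis and vertical below 0.1 rad and x of V in the frame of tray between -0.02 and 0.02 m and y of V in the frame of tray between -0.285 and 0.285 m and z of V in the frame of tray between 0.038 and 0.052 m and linear speed of V below 0.02 m/s and contact force between the fingers and V below 0.05 N), for 0.2 s.
3. the lid covers the opening again, released (horizontal distance between lid and port below 0.01 m and z of lid in the frame of balance between 0.182 and 0.192 m and angle between lid's own z axis and vertical below 0.05 rad and contact force between the fingers and lid below 0.05 N), for 0.2 s.
4. with the shield empty and closed, the tare key is pressed down (value of joint tare above 0.0035 m), for 0.05 s.
At the end, for the whole second after the job is handed in: every bottle that is present (T1-T3, S1, S2, V) stands upright (within 0.1 rad) at rest on the tray floor, its middle within 20 mm of the tray's long middle line; the lid lies flat on the draft shield with its middle within 10 mm of the opening's; the tare key is released (angle between each of T1, T2, T3, S1, S2, V's own z axis and vertical below 0.1 rad and x of T1 in the frame of tray between -0.02 and 0.02 m and y of T1 in the frame of tray between -0.285 and 0.285 m and z of T1 in the frame of tray between 0.038 and 0.052 m and linear speed of each of T1, T2, T3, S1, S2, V below 0.02 m/s and x of T2 in the frame of tray between -0.02 and 0.02 m and y of T2 in the frame of tray between -0.285 and 0.285 m and z of T2 in the frame of tray between 0.038 and 0.052 m and x of T3 in the frame of tray between -0.02 and 0.02 m and y of T3 in the frame of tray between -0.285 and 0.285 m and z of T3 in the frame of tray between 0.038 and 0.052 m and x of S1 in the frame of tray between -0.02 and 0.02 m and y of S1 in the frame of tray between -0.285 and 0.285 m and z of S1 in the frame of tray between 0.038 and 0.052 m and x of S2 in the frame of tray between -0.02 and 0.02 m and y of S2 in the frame of tray between -0.285 and 0.285 m and z of S2 in the frame of tray between 0.038 and 0.052 m and x of V in the frame of tray between -0.02 and 0.02 m and y of V in the frame of tray between -0.285 and 0.285 m and z of V in the frame of tray between 0.038 and 0.052 m and horizontal distance between lid and port below 0.01 m and z of lid in the frame of balance between 0.182 and 0.192 m and angle between lid's own z axis and vertical below 0.05 rad and value of joint tare below 0.002 m); the robot touches nothing.
It fails at once if a glass bottle is pressed by the fingers with more than 30 N in all (15 N by each) (contact force between the fingers and T1 above 30 N or contact force between the fingers and T2 above 30 N or contact force between the fingers and T3 above 30 N or contact force between the fingers and S1 above 30 N or contact force between the fingers and S2 above 30 N or contact force between the fingers and V above 30 N).
It fails at once if a bystander is moved more than 40 mm (distance of any of beaker, crucible, jar, spatula, brush from where it was at the start of the episode above 0.04 m).
Of T1, T2, T3 only 2 to 3 are there at a start; the rules pass over those that are not, and their reading is None.
At some moment in a run one of T1, T2, T3, lid may be knocked a few centimetres aside while the robot is not near it.
It also fails if it takes over 210 s, if anything falls off the work surface, if the arm or the gripper's body presses on something with over 40 N, if the wrist force passes 120 N, or if a joint passes its speed limit or range.

## Working session

There is one attempt and no reset: what is moved stays moved. The work goes in short steps, Python scripts to look and compute and a shell command to move; the robot and the scene stay as the last step left them, time stands still between calls to the robot, and variables do not carry over. Pictures are saved under pics/ and viewed, at most 14 in all, crops included, and the job is handed in when it is done.

```bash
ls; mkdir -p pics; python3 - <<'E'
from station import r
import cv2,numpy as np
s=r.state(); print(s)
for n in("top","scene"):
    c=r.camera(n); cv2.imwrite(f"pics/{n}0.png",c["image"][:,:,::-1]); np.savez(f"{n}0.npz",d=c["depth"],K=c["K"],dist=c["dist_coeffs"],pose=c["pose"],image=c["image"])
    print(n,c["shot"],np.array(c["pose"]).round(3).tolist(),np.array(c["K"]).round(1).tolist(),c["dist_coeffs"])
    for t in["T1","lid","tare_top","port","tray","balance","beaker","crucible","jar","spatula","brush"]:
        print(t,[(np.round(np.array(q["centre"])*[400,640]).tolist(),round(q["conf"],2)) for q in r.tip_of(t,c)])
E
```

```text
pics
{'time': 0.0, 'qpos': array([ 1.15739097,  0.3328609 , -0.06470435,  1.46092959,  0.02160376,
        1.34985997, -0.08850634]), 'qd': array([-0.00011288,  0.00047464, -0.00072073,  0.00139576, -0.00069809,
       -0.00090392, -0.00067603]), 'joint_efforts': array([ 1.00065692e-03, -6.23274708e+01,  2.48763064e-02, -3.89886653e+01,
       -6.14088681e-02,  3.99610517e-02,  1.41930777e-04]), 'tcp_pos': array([ 237.9398954 , -577.53698167,  221.766381  ]), 'eef_rot': array([[ 9.24595187e-01,  3.80950662e-01, -5.77294920e-04],
       [ 3.80951094e-01, -9.24594366e-01,  1.23378107e-03],
       [-6.37539160e-05, -1.36066917e-03, -9.99999072e-01]]), 'wrist_force': array([-0.85436955,  0.15957378,  0.25386767]), 'ft_torque': array([ 0.02257776, -0.02377693,  0.02749744]), 'grasp_force': 0.0, 'opening': 86.83676334086353}
top 1 [[-0.003, -0.979, 0.206, 236.486], [-1.0, 0.004, 0.004, -113.746], [-0.005, -0.206, -0.979, 1395.149], [0.0, 0.0, 0.0, 1.0]] [[433.2, 0.0, 317.4], [0.0, 433.2, 195.0], [0.0, 0.0, 1.0]] [-0.08582863  0.          0.          0.          0.        ]
T1 [([275.0, 215
[... 441 characters left out ...]
]
brush [([250.0, 315.0], 0.92)]
scene 2 [[-0.863, 0.374, -0.339, 912.131], [0.505, 0.623, -0.598, 609.298], [-0.013, -0.687, -0.726, 1036.611], [0.0, 0.0, 0.0, 1.0]] [[432.1, 0.0, 314.8], [0.0, 432.1, 207.1], [0.0, 0.0, 1.0]] [-0.0403545  0.         0.         0.         0.       ]
T1 [([240.0, 328.0], 0.84), ([292.0, 372.0], 0.7), ([326.0, 397.0], 0.6), ([283.0, 446.0], 0.59)]
lid [([155.0, 259.0], 0.87), ([166.0, 339.0], 0.57), ([149.0, 271.0], 0.45)]
tare_top [([325.0, 398.0], 0.67)]
port []
tray [([302.0, 374.0], 0.82)]
balance []
beaker [([373.0, 336.0], 0.79)]
crucible [([202.0, 260.0], 0.24)]
jar [([259.0, 245.0], 0.81)]
spatula [([297.0, 417.0], 0.43)]
brush [([225.0, 358.0], 0.97)]
```

```bash
python3 - <<'E'
import cv2
i=cv2.imread("pics/top0.png"); cv2.imwrite("pics/top0b.png",cv2.resize(i[110:310,140:540],(800,400),interpolation=cv2.INTER_CUBIC))
i=cv2.imread("pics/scene0.png"); cv2.imwrite("pics/scene0b.png",cv2.resize(i[110:400,200:500],None,fx=2,fy=2,interpolation=cv2.INTER_CUBIC))
E
```

```text
(no output)
```

View pics/top0b.png

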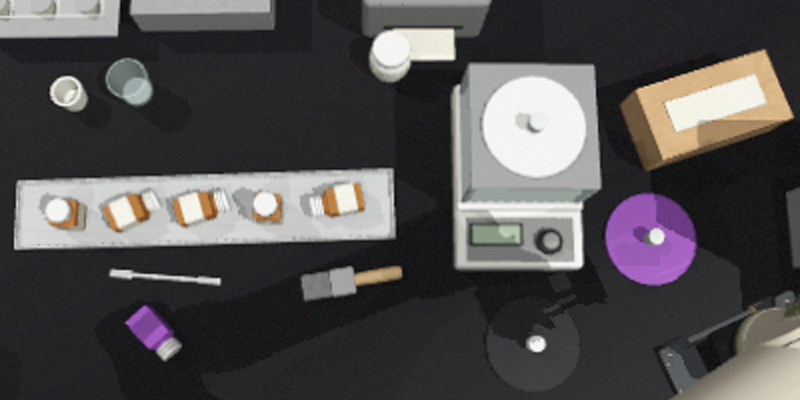

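View pics/scene0b.png

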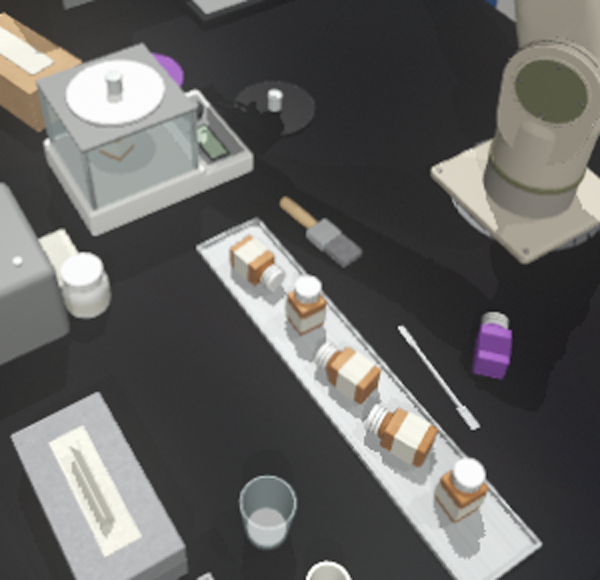

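Top view (2x crop, offset 140,110): the tray runs left to right with standing bottles at crop (60,212) and (265,207), and fallen ones at (127,211), (195,208) and (343,200). The white lid sits on the balance at (533,125). The black lid (533,345), purple lid (652,238) and purple bottle (152,330) are look-alikes. The scene view confirms three fallen bottles, with V inside the shield.

```bash
cat > h.py <<'E'
import numpy as np, cv2
def load(n): 
    z=np.load(n); return {k:z[k] for k in z}
def save(c,n):
    np.savez(n,d=c["depth"],K=c["K"],dist=c["dist_coeffs"],pose=c["pose"],image=c["image"])
    return load(n)
def rays(c,uv):
    uv=np.asarray(uv,float).reshape(-1,1,2)
    p=cv2.undistortPoints(uv,c["K"].astype(float),c["dist"].astype(float)).reshape(-1,2)
    return np.c_[p,np.ones(len(p))]
def onplane(c,uv,z):
    d=rays(c,uv)@c["pose"][:3,:3].T; o=c["pose"][:3,3]
    return o+d*((z-o[2])/d[:,2])[:,None]
def cloud(c):
    h,w=c["d"].shape; v,u=np.mgrid[:h,:w]
    ok=c["d"].ravel()>0
    P=(rays(c,np.c_[u.ravel(),v.ravel()])*c["d"].reshape(-1,1))@c["pose"][:3,:3].T+c["pose"][:3,3]
    P[~ok]=np.nan
    return P.reshape(h,w,3)
def blobs(c,mask,minpx=15):
    P=cloud(c); n,l,st,ce=cv2.connectedComponentsWithStats(mask.astype(np.uint8))
    for i in range(1,n):
        if st[i,4]>=minpx:
            q=P[l==i]; q=q[~np.isnan(q[:,0])]
            if len(q)==0: continue
            (cx,cy),(a,b),ang=cv2.minAreaRect(q[:,:2].astype(np.float32))
            print("px",ce[i].round(0),"n",st[i,4],"mean",q.mean(0).round(0),"rect",round(cx),round(cy),"size",round(a),round(b),"ang",round(ang),"zmax",q[:,2].max().round())
E
python3 - <<'E'
from h import *
c=load("top0.npz"); P=cloud(c); hsv=cv2.cvtColor(c["image"],cv2.COLOR_RGB2HSV)
z=P[...,2]
print("bench z",np.nanmedian(z[260:300,230:290]))
I=c["image"]
for lo,hi,n in((80,95,"standing caps"),(26,60,"fallen"),(182,200,"plate/lid"),(40,70,"case")):
    print(n); m=(z>lo)&(z<hi)
    if n!="plate/lid" and n!="case": m[:, 340:]=0; m[:190]=0
    blobs(c,m)
print("lid white"); blobs(c,(I.min(2)>200)&(z>180)&(z<200))
print("knob"); blobs(c,(z>205)&(z<230),4)
print("tray corners",onplane(c,[[148,200],[147,235],[337,194],[338,229]],10).round())
print("key",onplane(c,[[414,230]],50).round())
print("lid spots",onplane(c,[[290,165],[352,277],[160,203],[205,275],[407,282]],0).round())
E
```

```text
bench z 0.2994742106238846
standing caps
px [ 11. 233.] n 225 mean [393. 870.  88.] rect 397 870 size 14 234 ang 89 zmax 95.0
px [272. 212.] n 107 mean [459.  30.  87.] rect 459 29 size 34 32 ang 89 zmax 95.0
px [169. 214.] n 103 mean [452. 352.  87.] rect 452 353 size 35 32 ang 15 zmax 95.0
px [ 13. 295.] n 156 mean [199. 840.  87.] rect 198 840 size 148 21 ang 1 zmax 95.0
px [275. 344.] n 25 mean [69. 15. 83.] rect 68 17 size 7 53 ang 14 zmax 92.0
px [298. 350.] n 27 mean [ 51. -50.  84.] rect 52 -49 size 49 6 ang 46 zmax 93.0
fallen
px [ 16. 192.] n 43 mean [535. 902.  43.] rect 535 903 size 7 31 ang 25 zmax 59.0
px [ 20. 233.] n 479 mean [397. 870.  43.] rect 399 870 size 239 12 ang 0 zmax 60.0
px [309. 210.] n 342 mean [471. -81.  42.] rect 472 -79 size 43 83 ang 10 zmax 55.0
px [205. 214.] n 348 mean [460. 249.  43.] rect 462 248 size 44 83 ang 26 zmax 53.0
px [239. 213.] n 336 mean [464. 140.  43.] rect 468 139 size 44 84 ang 17 zmax 55.0
px [276. 217.] n 55 mean [450.  21.  51.] rect 459 29 size 41 42 ang 89 zmax 60.0
px [177. 218.] n 69 mean [446. 338.  45.] rect 443 342 siz
[... 3929 characters left out ...]
554 -366 size 24 20 ang 0 zmax 227.0
px [562. 218.] n 300 mean [ 416. -798.  218.] rect 418 -798 size 176 11 ang 0 zmax 230.0
px [577. 249.] n 5 mean [ 328. -841.  207.] rect 328 -841 size 10 0 ang 87 zmax 209.0
px [631. 335.] n 750 mean [  88. -970.  218.] rect 86 -971 size 12 347 ang 90 zmax 230.0
px [284. 346.] n 4 mean [ 82. -22. 214.] rect 82 -22 size 0 9 ang 20 zmax 221.0
px [270. 352.] n 4 mean [ 67.  17. 219.] rect 67 17 size 1 10 ang 26 zmax 229.0
tray corners [[ 513.  452.   10.]
 [ 397.  447.   10.]
 [ 531. -173.   10.]
 [ 416. -174.   10.]]
key [[ 406. -411.   50.]]
lid spots [[ 633.  -17.    0.]
 [ 263. -217.    0.]
 [ 505.  415.    0.]
 [ 270.  252.    0.]
 [ 246. -392.    0.]]
```

```bash
python3 - <<'E'
from h import *
c=load("top0.npz")
i=c["image"][192:240,143:343,::-1]; cv2.imwrite("pics/tray0.png",cv2.resize(i,(800,192),interpolation=cv2.INTER_CUBIC))
E
```

```text
(no output)
```

View pics/tray0.png

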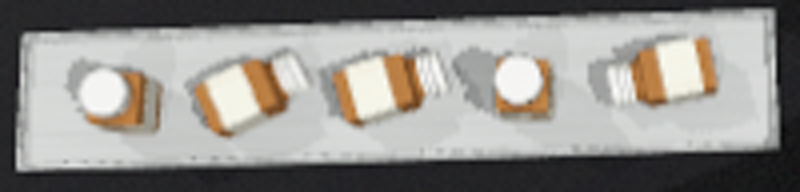

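The crop shows the caps of the two left fallen bottles pointing right (−y) and slightly up. The cap of the right fallen bottle points left (+y) and slightly down. The sizes check out (84 x 43 mm, tops at z = 45). First move: turn the tool so that y is world x, x is world y, and raise it.

```bash
python3 -m pendant '[[[0,0,-0.01,0,0,-8.45],[0,0,-0.01,0,0,-8.45],[0,0,-0.01,0,0,-8.45],[0,0,-0.01,0,0,-8.45],[0,0,-0.01,0,0,-8.45]]]' 0.06 8
python3 -m pendant '[[[0,0,0,0,0,-8.45],[0,0,0,0,0,-8.45],[0,0,0,0,0,-8.45],[0,0,0,0,0,0],[0,0,0,0,0,0]]]'
python3 - <<'E'
from station import r
s=r.state(); print(s["qpos"].round(2),s["eef_rot"].round(3).tolist(),s["tcp_pos"].round(1))
from h import *
c=load("top0.npz"); hsv=cv2.cvtColor(c["image"],cv2.COLOR_RGB2HSV)
m=np.zeros((400,640),np.uint8); m[185:245,140:345]=(c["image"][185:245,140:345].max(2)>95)
n,l,st,ce=cv2.connectedComponentsWithStats(m); k=1+np.argmax(st[1:,4]); v,u=np.where(l==k)
q=onplane(c,np.c_[u,v],10); print(cv2.minAreaRect(q[:,:2].astype(np.float32)))
E
```

```text
time: 1.7
tcp_pos: [238.1, -577.9, 273.0]
eef_rot: [[0.423, 0.906, 0.0], [0.906, -0.423, -0.0], [-0.0, 0.0, -1.0]]
wrist_force: [-1.3, 0.8, 0.2]
opening: 61.6
grasp_force: 0.0
time: 2.2
tcp_pos: [238.1, -577.9, 272.6]
eef_rot: [[0.005, 1.0, 0.0], [1.0, -0.005, -0.0], [-0.0, 0.0, -1.0]]
wrist_force: [0.0, -0.5, -0.2]
opening: 60.1
grasp_force: 0.0
[ 1.27  0.32 -0.21  1.37  0.07  1.45  1.06] [[0.005, 1.0, 0.0], [1.0, -0.005, -0.0], [-0.0, 0.0, -1.0]] [ 238.1 -577.9  272.6]
((465.0343017578125, 140.03428649902344), (116.84199523925781, 622.1340942382812), 1.6450495719909668)
```

```bash
python3 -m pendant '[[[0.0211,0.0317,0,0,0,0],[0.0211,0.0317,0,0,0,0],[0.0211,0.0317,0,0,0,0],[0.0211,0.0317,0,0,0,0],[0.0211,0.0317,0,0,0,0]]]'
python3 -m pendant '[[[0.0211,0.0317,0,0,0,0],[0.0211,0.0317,0,0,0,0],[0.0211,0.0317,0,0,0,0],[0.0211,0.0317,0,0,0,0],[0.0211,0.0317,0,0,0,0]]]'
python3 -m pendant '[[[0,0,0,0,0,0],[0,0,0,0,0,0]]]'
python3 - <<'E'
from station import r
from h import *
c0=r.camera("wrist"); c=save(c0,"w1.npz"); cv2.imwrite("pics/w1.png",c["image"][:,:,::-1])
P=cloud(c); z=P[...,2]; I=c["image"]
blobs(c,(z>213)&(z<230),60); blobs(c,(z>188)&(z<197)&(I.min(2)>150),300)
print(r.tip_of("lid",c0))
E
```

```text
time: 2.7
tcp_pos: [397.8, -471.4, 272.7]
eef_rot: [[0.005, 1.0, 0.0], [1.0, -0.005, -0.0], [-0.0, 0.0, -1.0]]
wrist_force: [0.0, -0.6, -0.4]
opening: 60.0
grasp_force: 0.0
time: 3.2
tcp_pos: [556.3, -366.0, 272.6]
eef_rot: [[0.005, 1.0, 0.0], [1.0, -0.005, -0.0], [-0.0, 0.0, -1.0]]
wrist_force: [0.3, -0.3, 0.3]
opening: 59.7
grasp_force: 0.0
time: 3.4
tcp_pos: [555.9, -366.0, 272.2]
eef_rot: [[0.001, 1.0, -0.0], [1.0, -0.001, 0.0], [0.0, -0.0, -1.0]]
wrist_force: [-1.8, -0.6, -0.7]
opening: 60.1
grasp_force: 0.0
px [321. 218.] n 931 mean [ 556. -365.  221.] rect 556 -366 size 25 25 ang 42 zmax 224.0
px [321. 190.] n 19904 mean [ 556. -352.  192.] rect 556 -355 size 125 148 ang 90 zmax 197.0
[{'centre': [0.4608, 0.173], 'conf': 0.96}, {'centre': [0.5175, 0.5023], 'conf': 0.69}]
```

View pics/w1.png

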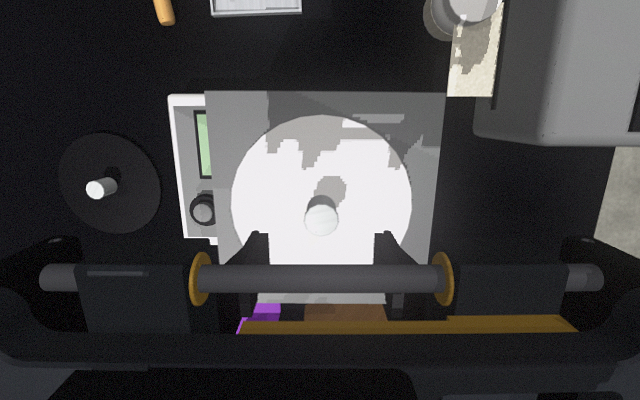

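The knob shows centred at (321,218) px, i.e. (556,−366), right under the tool. I'll descend, grip and lift.

```bash
python3 -m pendant '[[[0,0,0.03,0,0,0],[0,0,0.03,0,0,0],[0,0,0.015,0,0,0],[0,0,0,0,0,0]]]'
python3 -m pendant '[[[0,0,0,0,0,0],[0,0,0,0,0,0],[0,0,0,0,0,0],[0,0,0,0,0,0],[0,0,0,0,0,0]]]' 0 20
python3 -m pendant '[[[0,0,-0.02,0,0,0],[0,0,-0.03,0,0,0],[0,0,-0.03,0,0,0],[0,0,-0.03,0,0,0],[0,0,0,0,0,0]]]'
```

```text
time: 3.9
tcp_pos: [553.4, -367.4, 195.5]
eef_rot: [[0.002, 1.0, -0.003], [1.0, -0.002, 0.001], [0.001, -0.003, -1.0]]
wrist_force: [-1.0, 0.5, -0.2]
opening: 60.2
grasp_force: 0.0
time: 4.4
tcp_pos: [555.3, -367.0, 198.0]
eef_rot: [[0.0, 1.0, 0.001], [1.0, -0.0, -0.0], [-0.0, 0.001, -1.0]]
wrist_force: [0.3, -0.2, 0.0]
opening: 27.9
grasp_force: 0.0
time: 4.9
tcp_pos: [556.4, -367.4, 312.5]
eef_rot: [[0.0, 1.0, 0.006], [1.0, -0.0, -0.003], [-0.003, 0.006, -1.0]]
wrist_force: [0.7, 0.2, -0.6]
opening: 24.6
grasp_force: 20.0
```

```bash
python3 - <<'E'
from station import r
from h import *
c=save(r.camera("wrist"),"w2.npz"); cv2.imwrite("pics/w2.png",c["image"][:,:,::-1]); P=cloud(c); z=P[...,2]
s=r.state();print(s["wrist_force"],s["tcp_pos"])
for lo,hi in((182,190),(140,160),(280,345)):
  print(lo);blobs(c,(z>lo)&(z<hi),150)
m=(z>140)&(z<162)&(c["image"].min(2)>100); print('cap'); blobs(c,m,60)
E
```

```text
[-0.06790795  0.25908117 -1.68747424] [ 555.89787142 -367.11498202  309.77714254]
182
px [323. 111.] n 7097 mean [ 559. -291.  186.] rect 559 -303 size 58 187 ang 89 zmax 189.0
140
px [579.  72.] n 16800 mean [ 817. -252.  150.] rect 834 -252 size 134 150 ang 90 zmax 157.0
280
px [321. 190.] n 27359 mean [ 556. -335.  306.] rect 556 -335 size 149 85 ang 0 zmax 345.0
px [321. 307.] n 1561 mean [ 556. -412.  305.] rect 556 -412 size 51 22 ang 0 zmax 307.0
cap
px [563.  72.] n 12063 mean [ 801. -253.  149.] rect 834 -252 size 134 150 ang 90 zmax 155.0
```

View pics/w2.png

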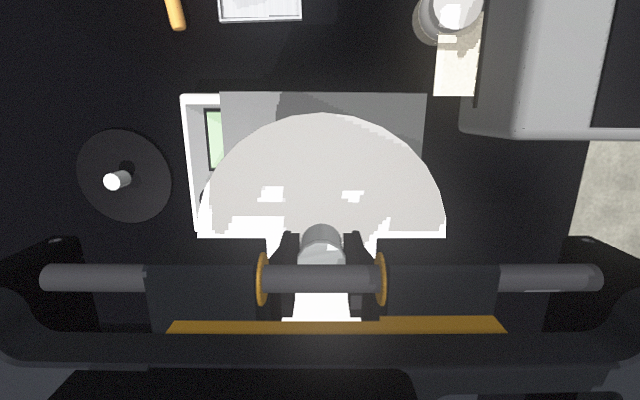

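The lid is held level with its disc in front of the tool, and the opening below is still hidden. I'll carry it to the free spot behind the tray at about (630,−10).

```bash
python3 -m pendant '[[[0.0446,0.00925,0,0,0,0],[0.0446,0.00925,0,0,0,0],[0.0446,0.00925,0,0,0,0],[0.0446,0.00925,0,0,0,0]]]'
python3 -m pendant '[[[0.0446,0.00925,0,0,0,0],[0.0446,0.00925,0,0,0,0],[0.0446,0.00925,0,0,0,0],[0.0446,0.00925,0,0,0,0],[0,0,0,0,0,0]]]'
python3 -m pendant '[[[0,0,0.04,0,0,0],[0,0,0.045,0,0,0],[0,0,0.045,0,0,0],[0,0,0.045,0,0,0],[0,0,0.045,0,0,0]]]'
python3 -m pendant '[[[0,0,0.03,0,0,0],[0,0,0.02,0,0,0],[0,0,0.018,0,0,0],[0,0,0.006,0,0,0],[0,0,0,0,0,0]]]'
```

```text
time: 5.35
tcp_pos: [591.8, -186.8, 306.2]
eef_rot: [[0.0, 1.0, -0.002], [1.0, -0.0, 0.0], [0.0, -0.002, -1.0]]
wrist_force: [0.1, -0.4, -1.5]
opening: 24.7
grasp_force: 20.0
time: 5.85
tcp_pos: [628.7, -1.4, 306.2]
eef_rot: [[-0.011, 1.0, -0.002], [1.0, 0.011, 0.004], [0.004, -0.002, -1.0]]
wrist_force: [-1.1, -0.2, -0.9]
opening: 24.6
grasp_force: 20.0
time: 6.35
tcp_pos: [628.1, -10.5, 84.7]
eef_rot: [[0.0, 1.0, -0.001], [1.0, -0.0, -0.0], [-0.0, -0.001, -1.0]]
wrist_force: [0.5, -0.1, -1.0]
opening: 24.5
grasp_force: 20.0
time: 6.85
tcp_pos: [627.9, -10.3, 12.4]
eef_rot: [[-0.0, 1.0, -0.003], [1.0, 0.0, -0.0], [-0.0, -0.003, -1.0]]
wrist_force: [0.7, -0.6, -1.2]
opening: 24.0
grasp_force: 20.0
```

```bash
python3 -m pendant '[[[0,0,0.002,0,0,0],[0,0,0,0,0,0]]]'
python3 -m pendant '[[[0,0,0,0,0,0],[0,0,0,0,0,0],[0,0,0,0,0,0],[0,0,-0.01,0,0,0]]]' 0.06 5
python3 -m pendant '[[[0,0,-0.04,0,0,0],[0,0,-0.045,0,0,0],[0,0,-0.045,0,0,0],[0,0,-0.045,0,0,0],[0,0,-0.045,0,0,0]]]'
python3 -m pendant '[[[0,0,-0.045,0,0,0],[0,0,-0.045,0,0,0],[0,0,0,0,0,0],[0,0,0,0,0,0]]]'
python3 - <<'E'
from station import r
from h import *
c=save(r.camera("top"),"top1.npz"); cv2.imwrite("pics/top1.png",cv2.resize(c["image"][110:310,140:540,::-1],(800,400)))
P=cloud(c); z=P[...,2]; I=c["image"]
print("plate"); blobs(c,(z>180)&(z<194),800)
m=(z>138)&(z<165)&(I.min(2)>120); print("V cap"); blobs(c,m,10)
# opening: non-plate hole inside plate
m=(z>180)&(z<194); sub=m[120:215,360:450].astype(np.uint8); cs,_=cv2.findContours(1-sub,cv2.RETR_CCOMP,cv2.CHAIN_APPROX_NONE)
for k in cs:
    if 700<cv2.contourArea(k)<3000:
        e=cv2.fitEllipse(k); print("hole",onplane(c,[[e[0][0]+360,e[0][1]+120]],186).round(1),e)
m=(z>26)&(z<60); m[:190]=0;m[:,340:]=0;m[245:]=0; m[:,:150]=0
print("fallen"); blobs(c,m,100)
E
```

```text
time: 7.05
tcp_pos: [629.0, -10.3, 11.6]
eef_rot: [[0.0, 1.0, -0.0], [1.0, -0.0, -0.0], [-0.0, -0.0, -1.0]]
wrist_force: [-1.1, 0.2, 1.1]
opening: 24.1
grasp_force: 20.0
time: 7.45
tcp_pos: [628.3, -10.2, 20.7]
eef_rot: [[0.0, 1.0, -0.002], [1.0, -0.0, -0.0], [-0.0, -0.002, -1.0]]
wrist_force: [-0.3, -0.4, -0.4]
opening: 48.3
grasp_force: 0.0
time: 7.95
tcp_pos: [628.9, -10.0, 244.5]
eef_rot: [[-0.0, 1.0, 0.001], [1.0, 0.0, -0.0], [-0.0, 0.001, -1.0]]
wrist_force: [0.7, 0.6, 0.1]
opening: 59.9
grasp_force: 0.0
time: 8.35
tcp_pos: [629.4, -9.8, 333.3]
eef_rot: [[-0.0, 1.0, 0.003], [1.0, 0.0, -0.0], [-0.0, 0.003, -1.0]]
wrist_force: [-0.8, -0.1, -0.8]
opening: 60.1
grasp_force: 0.0
plate
px [406. 173.] n 2497 mean [ 556. -367.  185.] rect 557 -368 size 187 189 ang 89 zmax 194.0
V cap
px [353.  94.] n 1856 mean [ 821. -220.  149.] rect 857 -221 size 195 195 ang 0 zmax 158.0
px [373. 170.] n 36 mean [ 573. -275.  150.] rect 578 -275 size 1 89 ang 89 zmax 165.0
px [404. 173.] n 111 mean [ 563. -366.  152.] rect 564 -366 size 32 35 ang 89 zmax 160.0
px [374. 193.] n 21 mean [ 504. -275.  155.] rect 502 -275 size 1 52 ang 89 zmax 162.0
px [  1. 206.] n 123 mean [469. 870. 147.] rect 458 869 size 115 11 ang 3 zmax 161.0
px [403. 206.] n 99 mean [ 464. -361.  151.] rect 464 -360 size 3 162 ang 1 zmax 165.0
px [  1. 284.] n 97 mean [229. 839. 145.] rect 221 839 size 98 11 ang 2 zmax 157.0
hole [[ 554.1 -366.7  186. ]] ((46.40775680541992, 53.1579704284668), (41.11018371582031, 43.53917694091797), 127.1732406616211)
fallen
px [317. 208.] n 100 mean [ 477. -109.   44.] rect 478 -109 size 42 22 ang 11 zmax 51.0
px [205. 214.] n 347 mean [460. 249.  43.] rect 462 249 size 44 83 ang 26 zmax 53.0
px [239. 213.] n 334 mean [464. 141.  43.] rect 468 139 size 43 84 ang 19 zmax 54.0
```

View pics/top1.png

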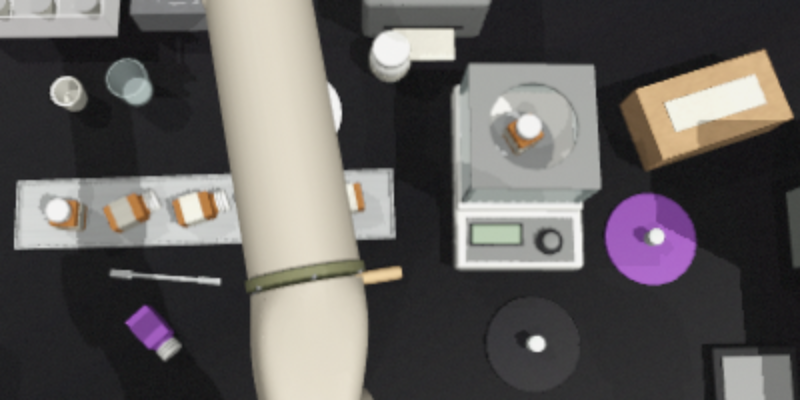

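The lid is on the bench behind the tray, partly hidden by the arm. V's cap shows through the opening at crop (530,125), which is (563,−366), and the opening's centre is about (556,−367). Next is the nearest fallen bottle, with its cap at about (466,−42).

```bash
python3 -m pendant '[[[-0.008,-0.041,0.02,0,0,0],[-0.008,-0.041,0.02,0,0,0],[-0.008,-0.041,0.02,0,0,0],[-0.008,-0.041,0.02,0,0,0],[0,0,0,0,0,-5]]]' 0.052 5
python3 -m pendant '[[[0,0,0.02,0,0,-5],[0,0,0.03,0,0,0],[0,0,0,0,0,0],[0,0,0,0,0,0]]]'
cat > cap.py <<'E'
import sys
from station import r
from h import *
n=sys.argv[1]; c=save(r.camera("wrist"),n+".npz"); s=r.state(); t=s["tcp_pos"]; R=s["eef_rot"]
cv2.imwrite(f"pics/{n}.png",c["image"][:,:,::-1])
P=cloud(c); z=P[...,2]
m=(z>26)&(z<60)&(np.abs(P[...,1]-t[1])<140)&(P[...,0]<525)&(P[...,0]>400)
blobs(c,m,400)
hsv=cv2.cvtColor(c["image"],cv2.COLOR_RGB2HSV); print("cap-ish (white)")
blobs(c,m&(hsv[...,1]<50),200)
print(t.round(1),R[:,0].round(3))
E
python3 cap.py w3
```

```text
time: 8.9
tcp_pos: [457.4, -43.8, 246.0]
eef_rot: [[-0.084, 0.996, -0.011], [0.996, 0.084, -0.001], [-0.001, -0.011, -1.0]]
wrist_force: [1.3, -0.5, 0.8]
opening: 52.1
grasp_force: 0.0
time: 9.3
tcp_pos: [464.5, -42.1, 201.3]
eef_rot: [[-0.173, 0.985, -0.002], [0.985, 0.173, 0.0], [0.001, -0.002, -1.0]]
wrist_force: [-0.3, -0.4, 0.9]
opening: 52.2
grasp_force: 0.0
px [325. 217.] n 2688 mean [474. -77.  42.] rect 475 -77 size 42 84 ang 12 zmax 47.0
cap-ish (white)
px [324. 188.] n 570 mean [468. -45.  37.] rect 468 -46 size 35 19 ang 13 zmax 43.0
px [325. 232.] n 972 mean [477. -92.  45.] rect 476 -85 size 42 46 ang 11 zmax 47.0
[465.2 -42.1 202.2] [-0.173  0.985  0.   ]
```

View pics/w3.png

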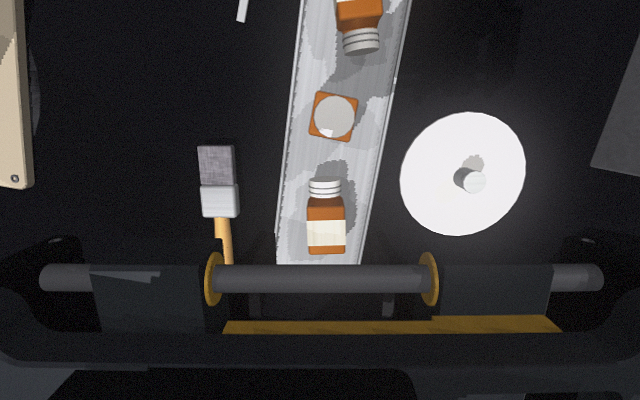

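The cap shows at px (324,188), i.e. (468,−46), axis 12°, aligned with the fingers. I'll descend, grip lightly and lift so that it swings.

```bash
python3 -m pendant '[[[0.001,0.002,0.045,0,0,-2],[0,0,0.045,0,0,0],[0,0,0.045,0,0,0],[0,0,0.035,0,0,0],[0,0,0.018,0,0,0]]]'
python3 -m pendant '[[[0,0,0,0,0,0],[0,0,0,0,0,0],[0,0,0,0,0,0],[0,0,0,0,0,0],[0,0,0,0,0,0]]]' 0 5
python3 -m pendant '[[[0,0,0,0,0,0],[0,0,0,0,0,0],[0,0,0,0,0,0]]]'
python3 -m pendant '[[[0,0,-0.01,0,0,0],[0,0,-0.02,0,0,0],[0,0,-0.02,0,0,0],[0,0,-0.02,0,0,0],[0,0,-0.02,0,0,0]]]'
python3 -m pendant '[[[0,0,-0.02,0,0,0],[0,0,0,0,0,0],[0,0,0,0,0,0],[0,0,0,0,0,0],[0,0,0,0,0,0]]]'
python3 -m pendant '[[[0,0,0,0,0,0],[0,0,0,0,0,0],[0,0,0,0,0,0],[0,0,0,0,0,0],[0,0,0,0,0,0]]]'
python3 - <<'E'
from station import r
from h import *
c=save(r.camera("scene"),"s2.npz"); cv2.imwrite("pics/s2.png",cv2.resize(c["image"][180:340,260:460,::-1],(600,480)))
E
```

```text
time: 9.85
tcp_pos: [466.3, -40.8, 11.8]
eef_rot: [[-0.207, 0.978, -0.002], [0.978, 0.207, 0.0], [0.001, -0.002, -1.0]]
wrist_force: [0.6, -0.9, 0.2]
opening: 52.2
grasp_force: 0.0
time: 10.35
tcp_pos: [468.4, -40.7, 14.9]
eef_rot: [[-0.208, 0.978, 0.003], [0.978, 0.208, -0.0], [-0.001, 0.003, -1.0]]
wrist_force: [1.5, 1.8, 4.5]
opening: 36.2
grasp_force: 5.0
time: 10.65
tcp_pos: [467.6, -40.5, 14.0]
eef_rot: [[-0.208, 0.978, 0.001], [0.978, 0.208, 0.0], [-0.0, 0.001, -1.0]]
wrist_force: [1.8, 3.3, 4.3]
opening: 35.8
grasp_force: 5.0
time: 11.15
tcp_pos: [465.7, -41.1, 104.1]
eef_rot: [[-0.207, 0.978, -0.002], [0.978, 0.207, -0.0], [0.0, -0.002, -1.0]]
wrist_force: [-0.0, 0.5, -2.3]
opening: 35.5
grasp_force: 5.0
time: 11.65
tcp_pos: [466.2, -40.8, 122.5]
eef_rot: [[-0.208, 0.978, -0.002], [0.978, 0.208, 0.0], [0.001, -0.002, -1.0]]
wrist_force: [0.1, -0.3, -2.5]
opening: 35.8
grasp_force: 5.0
time: 12.15
tcp_pos: [467.0, -40.8, 123.6]
eef_rot: [[-0.208, 0.978, 0.0], [0.978, 0.208, -0.0], [-0.0, 0.0, -1.0]]
wrist_force: [0.7, -0.1, -2.5]
opening: 35.9
grasp_force: 5.0
```

View pics/s2.png

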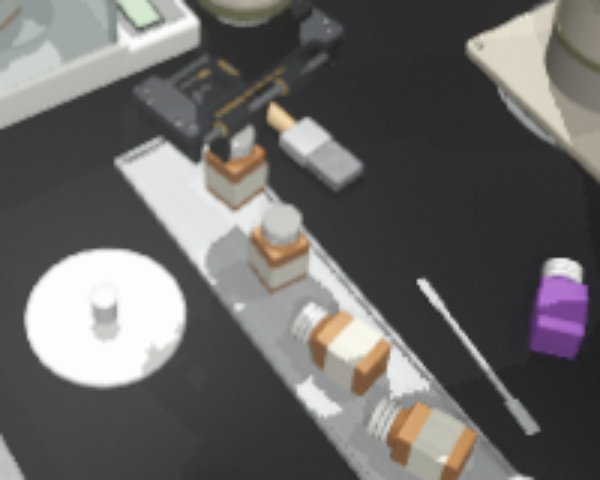

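The bottle hangs upright from the gripper (crop 235,170), beside the standing one at (280,245). I'll set it down at about (469,−55).

```bash
python3 -m pendant '[[[-0.007,0,0,0,0,0],[-0.007,-0.001,0.015,0,0,0],[0,0,0.02,0,0,0],[0,0,0.01,0,0,0],[0,0,0,0,0,0]]]'
python3 -m pendant '[[[0,0,0.002,0,0,0],[0,0,0.001,0,0,0],[0,0,0,0,0,0]]]'
```

```text
time: 12.7
tcp_pos: [468.0, -54.8, 77.4]
eef_rot: [[-0.208, 0.978, -0.002], [0.978, 0.208, 0.001], [0.001, -0.002, -1.0]]
wrist_force: [0.1, 0.6, -1.0]
opening: 35.6
grasp_force: 5.0
time: 13.0
tcp_pos: [469.3, -54.7, 76.0]
eef_rot: [[-0.208, 0.978, 0.001], [0.978, 0.208, -0.0], [-0.0, 0.001, -1.0]]
wrist_force: [-0.1, 0.7, -2.1]
opening: 35.6
grasp_force: 5.0
```

```bash
python3 -m pendant '[[[0,0,0.001,0,0,0],[0,0,0.001,0,0,0],[0,0,0,0,0,0]]]'
python3 -m pendant '[[[0,0,0.001,0,0,0],[0,0,0,0,0,0]]]'
python3 -m pendant '[[[0,0,0.001,0,0,0],[0,0,0,0,0,0]]]'
```

```text
time: 13.3
tcp_pos: [469.3, -54.5, 73.9]
eef_rot: [[-0.208, 0.978, 0.001], [0.978, 0.208, -0.0], [-0.0, 0.001, -1.0]]
wrist_force: [-1.0, -0.2, 2.7]
opening: 35.6
grasp_force: 5.0
time: 13.5
tcp_pos: [469.4, -54.5, 73.0]
eef_rot: [[-0.208, 0.978, 0.001], [0.978, 0.208, -0.0], [-0.0, 0.001, -1.0]]
wrist_force: [-1.7, 0.6, 4.3]
opening: 35.7
grasp_force: 5.0
time: 13.7
tcp_pos: [469.4, -54.5, 72.1]
eef_rot: [[-0.208, 0.978, 0.001], [0.978, 0.208, -0.0], [-0.0, 0.001, -1.0]]
wrist_force: [-1.7, 1.5, 5.5]
opening: 36.0
grasp_force: 5.0
```

Bottom contact at about 74. I'll release, rise, straighten, and move over V.

```bash
python3 -m pendant '[[[0,0,0,0,0,0],[0,0,0,0,0,0],[0,0,0,0,0,0],[0,0,-0.02,0,0,0],[0,0,-0.03,0,0,0]]]' 0.055 5
python3 -m pendant '[[[0,0,-0.045,0,0,6],[0,0,-0.045,0,0,6],[0,0,-0.045,0,0,0],[0,0,-0.02,0,0,0]]]'
python3 -m pendant '[[[-0.045,0.0135,0,0,0,0],[-0.045,0.0135,0,0,0,0],[-0.045,0.0135,0,0,0,0],[-0.045,0.0135,0,0,0,0]]]'
python3 -m pendant '[[[-0.045,0.0135,0,0,0,0],[-0.045,0.0135,0,0,0,0],[-0.042,0.0125,0,0,0,0],[0,0,0,0,0,0],[0,0,0,0,0,0]]]'
cat > v.py <<'E'
import sys
from station import r
from h import *
n=sys.argv[1]; c=save(r.camera("wrist"),n+".npz"); s=r.state(); cv2.imwrite(f"pics/{n}.png",c["image"][:,:,::-1])
P=cloud(c); z=P[...,2]; hsv=cv2.cvtColor(c["image"],cv2.COLOR_RGB2HSV)
print("V cap"); blobs(c,(z>146)&(z<160)&(P[...,0]<640)&(P[...,1]<-300)&(hsv[...,1]<60),150)
m=((z>182)&(z<190)&(P[...,0]>450)&(P[...,0]<660)); print("plate"); blobs(c,m,800)
cs,_=cv2.findContours((~m).astype(np.uint8),cv2.RETR_CCOMP,cv2.CHAIN_APPROX_NONE)
print(s["tcp_pos"].round(1),s["eef_rot"][:,0].round(3))
E
python3 v.py w4
```

```text
time: 14.2
tcp_pos: [467.6, -54.6, 120.7]
eef_rot: [[-0.208, 0.978, -0.003], [0.978, 0.208, 0.001], [0.002, -0.003, -1.0]]
wrist_force: [0.1, 0.4, 1.5]
opening: 54.3
grasp_force: 0.0
time: 14.6
tcp_pos: [470.0, -54.6, 280.7]
eef_rot: [[0.0, 1.0, 0.005], [1.0, -0.0, -0.001], [-0.001, 0.005, -1.0]]
wrist_force: [0.4, -0.0, -0.6]
opening: 54.7
grasp_force: 0.0
time: 15.0
tcp_pos: [523.1, -236.7, 276.5]
eef_rot: [[0.0, 1.0, -0.0], [1.0, -0.0, -0.001], [-0.001, -0.0, -1.0]]
wrist_force: [0.8, -0.1, 0.5]
opening: 55.1
grasp_force: 0.0
time: 15.5
tcp_pos: [562.1, -367.5, 275.3]
eef_rot: [[0.002, 1.0, -0.001], [1.0, -0.002, 0.001], [0.001, -0.001, -1.0]]
wrist_force: [0.3, 0.7, 0.0]
opening: 55.3
grasp_force: 0.0
V cap
px [325. 193.] n 1114 mean [ 566. -366.  153.] rect 566 -366 size 36 35 ang 30 zmax 156.0
plate
px [316. 149.] n 20555 mean [ 558. -322.  186.] rect 559 -349 size 149 187 ang 90 zmax 189.0
px [322. 296.] n 828 mean [ 563. -457.  186.] rect 562 -457 size 9 109 ang 90 zmax 188.0
[ 562.5 -366.1  276. ] [-0.     1.     0.001]
```

View pics/w4.png

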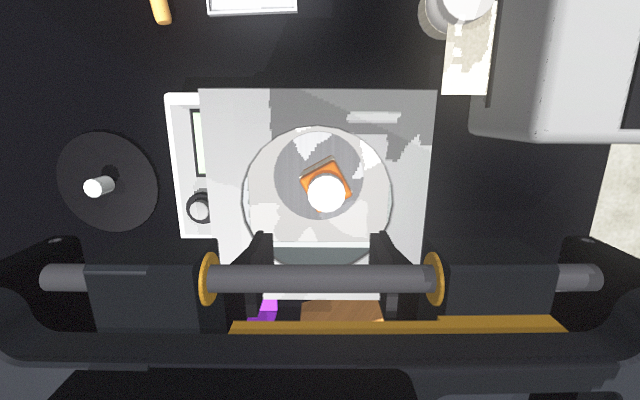

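V's cap is at px (325,193), i.e. (566,−366), and the opening's centre is about (558,−367). The fingers at 55 mm opening fit through.

```bash
python3 -m pendant '[[[0,0.003,0.03,0,0,0],[0,0,0.035,0,0,0],[0,0,0.035,0,0,0],[0,0,0.03,0,0,0],[0,0,0.01,0,0,0]]]'
python3 -m pendant '[[[0,0,0,0,0,0],[0,0,0,0,0,0],[0,0,0,0,0,0],[0,0,0,0,0,0],[0,0,0,0,0,0]]]' 0 7
python3 -m pendant '[[[0,0,0,0,0,0],[0,0,0,0,0,0],[0,0,-0.01,0,0,0],[0,0,-0.01,0,0,0],[0,-0.002,-0.01,0,0,0]]]'
python3 -m pendant '[[[0,-0.003,-0.02,0,0,0],[0,-0.003,-0.02,0,0,0],[0,0,-0.03,0,0,0],[0,0,-0.03,0,0,0],[0,0,-0.03,0,0,0]]]'
```

```text
time: 16.05
tcp_pos: [564.2, -364.5, 133.8]
eef_rot: [[-0.002, 1.0, -0.003], [1.0, 0.002, 0.002], [0.002, -0.003, -1.0]]
wrist_force: [0.1, -0.1, -0.2]
opening: 54.8
grasp_force: 0.0
time: 16.55
tcp_pos: [566.5, -367.1, 138.6]
eef_rot: [[0.0, 1.0, 0.003], [1.0, -0.0, -0.002], [-0.002, 0.003, -1.0]]
wrist_force: [0.9, 0.1, 5.5]
opening: 35.8
grasp_force: 7.0
time: 17.05
tcp_pos: [563.5, -366.7, 167.6]
eef_rot: [[-0.0, 1.0, 0.0], [1.0, 0.0, -0.0], [-0.0, 0.0, -1.0]]
wrist_force: [0.0, 0.4, -1.7]
opening: 35.9
grasp_force: 7.0
time: 17.55
tcp_pos: [556.9, -366.7, 298.6]
eef_rot: [[0.0, 1.0, 0.0], [1.0, -0.0, -0.0], [-0.0, 0.0, -1.0]]
wrist_force: [1.0, 0.5, -1.6]
opening: 35.9
grasp_force: 7.0
```

```bash
python3 -m pendant '[[[0.03,-0.01,0,0,0,0],[0.04,-0.014,0,0,0,0],[0.04,-0.014,0,0,0,0],[0.04,-0.014,0,0,0,0],[0.04,-0.014,0,0,0,0]]]'
python3 -m pendant '[[[0.035,-0.012,0,0,0,0],[0.02,-0.007,0,0,0,0],[0,0,0,0,0,0],[0,0,0.03,0,0,0],[0,0,0.04,0,0,0]]]'
python3 -m pendant '[[[0,0,0.04,0,0,0],[0,0,0.04,0,0,0],[0,0,0.04,0,0,0],[0,0,0.02,0,0,0],[0,0,0.01,0,0,0]]]'
python3 -m pendant '[[[0,0,0,0,0,0],[0,0,0,0,0,0],[0,0,0,0,0,0]]]'
```

```text
time: 18.05
tcp_pos: [490.5, -175.1, 297.3]
eef_rot: [[0.0, 1.0, 0.001], [1.0, -0.0, -0.001], [-0.001, 0.001, -1.0]]
wrist_force: [0.5, 0.3, -0.5]
opening: 35.7
grasp_force: 7.0
time: 18.55
tcp_pos: [473.8, -123.3, 227.7]
eef_rot: [[0.002, 1.0, 0.004], [1.0, -0.002, -0.002], [-0.002, 0.004, -1.0]]
wrist_force: [0.3, 0.1, -2.4]
opening: 35.9
grasp_force: 7.0
time: 19.05
tcp_pos: [471.4, -122.7, 74.6]
eef_rot: [[0.002, 1.0, -0.003], [1.0, -0.002, 0.001], [0.001, -0.003, -1.0]]
wrist_force: [-0.4, -1.2, -1.5]
opening: 35.3
grasp_force: 7.0
time: 19.35
tcp_pos: [473.5, -122.2, 78.0]
eef_rot: [[0.0, 1.0, 0.002], [1.0, -0.0, -0.001], [-0.001, 0.002, -1.0]]
wrist_force: [-0.1, -0.3, -0.6]
opening: 35.6
grasp_force: 7.0
```

```bash
python3 -m pendant '[[[0,-0.001,0.004,0,0,0],[0,0,0.001,0,0,0],[0,0,0,0,0,0],[0,0,0,0,0,0]]]'
python3 -m pendant '[[[0,0,0.001,0,0,0],[0,0,0,0,0,0]]]'
python3 -m pendant '[[[0,0,0.001,0,0,0],[0,0,0,0,0,0]]]'
python3 -m pendant '[[[0,0,0.001,0,0,0],[0,0,0,0,0,0]]]'
```

```text
time: 19.75
tcp_pos: [472.1, -122.4, 72.5]
eef_rot: [[0.001, 1.0, 0.002], [1.0, -0.001, -0.001], [-0.001, 0.002, -1.0]]
wrist_force: [-0.4, -2.4, 5.7]
opening: 35.5
grasp_force: 7.0
time: 19.95
tcp_pos: [472.5, -122.7, 71.8]
eef_rot: [[0.001, 1.0, 0.002], [1.0, -0.001, -0.002], [-0.002, 0.002, -1.0]]
wrist_force: [-0.7, -2.5, 7.3]
opening: 35.7
grasp_force: 7.0
time: 20.15
tcp_pos: [472.5, -122.8, 70.9]
eef_rot: [[0.001, 1.0, 0.003], [1.0, -0.001, -0.002], [-0.002, 0.003, -1.0]]
wrist_force: [-1.7, -3.0, 7.7]
opening: 35.8
grasp_force: 7.0
time: 20.35
tcp_pos: [472.5, -122.8, 69.9]
eef_rot: [[0.001, 1.0, 0.003], [1.0, -0.001, -0.002], [-0.002, 0.003, -1.0]]
wrist_force: [0.2, -2.6, 8.7]
opening: 35.7
grasp_force: 7.0
```

```bash
python3 -m pendant '[[[0,0,0,0,0,0],[0,0,0,0,0,0],[0,0,0,0,0,0],[0,0,-0.02,0,0,0],[0,0,-0.03,0,0,0]]]' 0.052 5
python3 -m pendant '[[[0,0,-0.045,0,0,0],[0,0,-0.045,0,0,0],[0.045,0.001,0,0,0,0],[0.045,0.001,0,0,0,0],[0.045,0.001,0,0,0,0]]]'
python3 -m pendant '[[[0.045,0.001,0,0,0,0],[0.045,0.001,0,0,0,0],[0,0,0,0,0,-6],[0,0,0,0,0,-6],[0,0,0,0,0,-6]]]'
python3 -m pendant '[[[0,0,0,0,0,0],[0,0,0,0,0,0]]]'
python3 cap.py w5
```

```text
time: 20.85
tcp_pos: [470.0, -121.2, 117.6]
eef_rot: [[-0.0, 1.0, -0.004], [1.0, 0.0, 0.001], [0.001, -0.004, -1.0]]
wrist_force: [0.3, 0.3, 0.9]
opening: 51.6
grasp_force: 0.0
time: 21.35
tcp_pos: [474.2, 14.8, 208.9]
eef_rot: [[0.001, 1.0, 0.001], [1.0, -0.001, -0.0], [-0.0, 0.001, -1.0]]
wrist_force: [0.7, 0.1, -0.2]
opening: 52.3
grasp_force: 0.0
time: 21.85
tcp_pos: [476.2, 103.8, 208.3]
eef_rot: [[-0.314, 0.949, -0.0], [0.949, 0.314, -0.0], [0.0, -0.0, -1.0]]
wrist_force: [-0.1, -0.2, 0.3]
opening: 51.8
grasp_force: 0.0
time: 22.05
tcp_pos: [476.3, 103.3, 208.4]
eef_rot: [[-0.306, 0.952, -0.0], [0.952, 0.306, -0.0], [0.0, -0.0, -1.0]]
wrist_force: [0.0, -0.6, -0.3]
opening: 52.0
grasp_force: 0.0
px [353.  66.] n 1486 mean [470. 228.  40.] rect 470 230 size 40 45 ang 25 zmax 48.0
px [323. 147.] n 2926 mean [466. 142.  43.] rect 467 138 size 42 83 ang 18 zmax 47.0
px [295. 225.] n 466 mean [462.  51.  46.] rect 462 49 size 42 8 ang 1 zmax 60.0
cap-ish (white)
px [356.  78.] n 654 mean [477. 219.  38.] rect 477 219 size 36 19 ang 22 zmax 43.0
px [323. 137.] n 1209 mean [462. 152.  45.] rect 463 151 size 42 55 ang 19 zmax 47.0
px [323. 181.] n 487 mean [477. 107.  38.] rect 477 107 size 34 18 ang 18 zmax 43.0
px [295. 221.] n 208 mean [462.  52.  36.] rect 462 51 size 42 5 ang 4 zmax 59.0
[476.4 103.3 208.4] [-0.306  0.952 -0.   ]
```

View pics/w5.png

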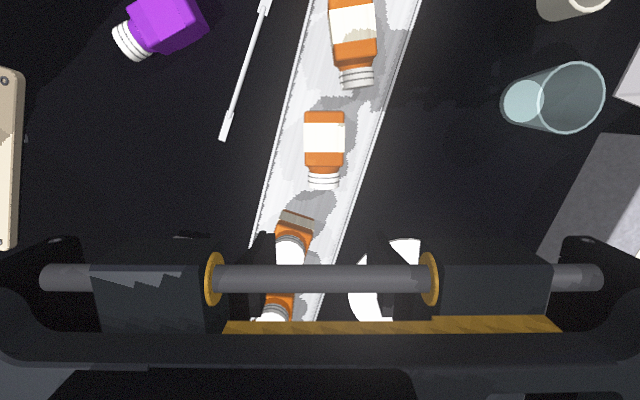

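The cap is at px (323,181), i.e. (477,107), axis 18°. The grasp point is about 5 mm nearer the cap's end.

```bash
python3 -m pendant '[[[-0.0015,0.0015,0.045,0,0,0],[0,0,0.045,0,0,0],[0,0,0.045,0,0,0],[0,0,0.04,0,0,0],[0,0,0.019,0,0,0]]]'
python3 -m pendant '[[[0,0,0,0,0,0],[0,0,0,0,0,0],[0,0,0,0,0,0],[0,0,0,0,0,0],[0,0,0,0,0,0]]]' 0 5
python3 -m pendant '[[[0,0,0,0,0,0],[0,0,0,0,0,0],[0,0,-0.01,0,0,0],[0,0,-0.02,0,0,0],[0,0,-0.02,0,0,0]]]'
python3 -m pendant '[[[0,0,-0.02,0,0,0],[0,0,-0.02,0,0,0],[0,0,-0.02,0,0,0],[0,0,0,0,0,0],[0,0,0,0,0,0]]]'
python3 -m pendant '[[[0,0,0,0,0,0],[0,0,0,0,0,0],[0,0,0,0,0,0],[0,0,0,0,0,0],[0,0,0,0,0,0]]]'
```

```text
time: 22.6
tcp_pos: [476.2, 101.8, 11.2]
eef_rot: [[-0.307, 0.952, -0.004], [0.952, 0.307, -0.0], [0.001, -0.004, -1.0]]
wrist_force: [1.0, 0.2, 1.6]
opening: 51.9
grasp_force: 0.0
time: 23.1
tcp_pos: [479.5, 102.4, 15.8]
eef_rot: [[-0.308, 0.951, 0.003], [0.951, 0.308, -0.0], [-0.001, 0.003, -1.0]]
wrist_force: [2.4, -0.4, 3.6]
opening: 35.9
grasp_force: 5.0
time: 23.6
tcp_pos: [477.1, 102.6, 64.9]
eef_rot: [[-0.309, 0.951, -0.003], [0.951, 0.309, 0.0], [0.001, -0.002, -1.0]]
wrist_force: [0.9, -0.2, -2.0]
opening: 35.8
grasp_force: 5.0
time: 24.1
tcp_pos: [477.8, 102.3, 124.3]
eef_rot: [[-0.309, 0.951, -0.0], [0.951, 0.309, -0.0], [-0.0, -0.001, -1.0]]
wrist_force: [-0.6, 0.2, -1.0]
opening: 35.9
grasp_force: 5.0
time: 24.6
tcp_pos: [478.2, 102.4, 124.3]
eef_rot: [[-0.309, 0.951, -0.0], [0.951, 0.309, -0.0], [0.0, -0.0, -1.0]]
wrist_force: [0.5, 0.4, -1.1]
opening: 36.0
grasp_force: 5.0
```

```bash
python3 -m pendant '[[[0.003,-0.005,0,0,0,0],[0.0035,-0.0055,0.01,0,0,0],[0,0,0.02,0,0,0],[0,0,0.012,0,0,0],[0,0,0,0,0,0]]]'
python3 -m pendant '[[[0,0,0.004,0,0,0],[0,0,0.002,0,0,0],[0,0,0,0,0,0],[0,0,0,0,0,0]]]'
python3 -m pendant '[[[0,0,0.001,0,0,0],[0,0,0,0,0,0]]]'
python3 -m pendant '[[[0,0,0.001,0,0,0],[0,0,0,0,0,0]]]'
```

```text
time: 25.1
tcp_pos: [464.7, 105.0, 80.7]
eef_rot: [[-0.309, 0.951, -0.003], [0.951, 0.309, -0.0], [0.001, -0.003, -1.0]]
wrist_force: [-0.2, -0.6, -0.5]
opening: 35.8
grasp_force: 5.0
time: 25.5
tcp_pos: [466.6, 105.3, 76.9]
eef_rot: [[-0.309, 0.951, 0.001], [0.951, 0.309, -0.0], [-0.0, 0.001, -1.0]]
wrist_force: [-0.4, 0.6, -0.9]
opening: 35.8
grasp_force: 5.0
time: 25.7
tcp_pos: [466.6, 105.3, 75.8]
eef_rot: [[-0.309, 0.951, 0.001], [0.951, 0.309, 0.0], [-0.0, 0.001, -1.0]]
wrist_force: [-0.2, -0.2, -0.4]
opening: 36.0
grasp_force: 5.0
time: 25.9
tcp_pos: [466.9, 105.6, 75.1]
eef_rot: [[-0.309, 0.951, 0.001], [0.951, 0.309, 0.0], [-0.0, 0.001, -1.0]]
wrist_force: [-0.7, 0.8, 4.5]
opening: 35.7
grasp_force: 5.0
```

```bash
python3 -m pendant '[[[0,0,0.001,0,0,0],[0,0,0,0,0,0]]]'
python3 -m pendant '[[[0,0,0,0,0,0],[0,0,0,0,0,0],[0,0,0,0,0,0],[0,0,-0.02,0,0,0],[0,0,-0.03,0,0,0]]]' 0.05 5
python3 -m pendant '[[[0,0,-0.045,0,0,0],[0,0,-0.04,0,0,0],[0.035,0.015,0,0,0,0],[0.035,0.015,0,0,0,0],[0.03,0.015,0,0,0,0]]]'
python3 -m pendant '[[[0,0,0,0,0,-6],[0,0,0,0,0,0],[0,0,0,0,0,0]]]'
python3 cap.py w6
python3 - <<'E'
from station import r
from h import *
c=save(r.camera("top"),"top2.npz");z=cloud(c)[...,2]
m=(z>80)&(z<95);m[:190]=0;m[245:]=0;m[:,:150]=0;m[:,350:]=0; print("caps");blobs(c,m,20)
I=c["image"];m=(I.min(2)>170)&(z<25)&(z>2);m[:135]=0;m[192:]=0;m[:,:220]=0;m[:,360:]=0;print("lid");blobs(c,m,60)
E
```

```text
time: 26.1
tcp_pos: [467.0, 105.6, 74.2]
eef_rot: [[-0.309, 0.951, 0.001], [0.951, 0.309, 0.0], [-0.0, 0.001, -1.0]]
wrist_force: [-1.3, 1.0, 5.4]
opening: 35.7
grasp_force: 5.0
time: 26.6
tcp_pos: [465.0, 105.0, 122.7]
eef_rot: [[-0.309, 0.951, -0.004], [0.951, 0.309, -0.0], [0.001, -0.003, -1.0]]
wrist_force: [0.9, -0.6, -0.8]
opening: 49.7
grasp_force: 0.0
time: 27.1
tcp_pos: [478.3, 215.8, 209.0]
eef_rot: [[-0.308, 0.951, 0.001], [0.951, 0.308, -0.0], [-0.0, 0.001, -1.0]]
wrist_force: [0.0, -0.3, -1.0]
opening: 49.7
grasp_force: 0.0
time: 27.4
tcp_pos: [478.3, 213.6, 208.3]
eef_rot: [[-0.404, 0.915, -0.0], [0.915, 0.404, -0.0], [-0.0, -0.001, -1.0]]
wrist_force: [0.3, -0.2, 0.2]
opening: 50.0
grasp_force: 0.0
px [321. 144.] n 2970 mean [461. 253.  43.] rect 463 249 size 42 84 ang 26 zmax 47.0
px [282. 236.] n 422 mean [461. 141.  44.] rect 460 124 size 41 42 ang 18 zmax 60.0
cap-ish (white)
px [321. 134.] n 1217 mean [456. 263.  45.] rect 457 260 size 42 36 ang 26 zmax 47.0
px [322. 178.] n 494 mean [477. 220.  38.] rect 477 220 size 35 19 ang 23 zmax 43.0
px [278. 230.] n 211 mean [455. 143.  36.] rect 455 143 size 42 7 ang 9 zmax 46.0
[478.4 213.4 208.4] [-0.403  0.915 -0.   ]
caps
px [323. 209.] n 111 mean [ 469. -127.   86.] rect 470 -127 size 34 35 ang 90 zmax 93.0
px [300. 210.] n 109 mean [465. -56.  86.] rect 465 -55 size 31 36 ang 90 zmax 93.0
px [242. 212.] n 100 mean [459. 122.  87.] rect 459 122 size 34 31 ang 89 zmax 94.0
px [272. 212.] n 106 mean [459.  29.  87.] rect 459 29 size 32 34 ang 2 zmax 93.0
lid
px [288. 167.] n 1265 mean [624. -11.   6.] rect 626 -10 size 148 147 ang 81 zmax 23.0
```

V, T_a and the second bottle stand. The second one now reads (459,122), still well within the row. The lid lies at (626,−10). Now the last fallen bottle, cap at (477,220).

```bash
python3 -m pendant '[[[0.001,0.001,0.045,0,0,-1.5],[0,0,0.045,0,0,0],[0,0,0.045,0,0,0],[0,0,0.04,0,0,0],[0,0,0.018,0,0,0]]]'
python3 -m pendant '[[[0,0,0,0,0,0],[0,0,0,0,0,0],[0,0,0,0,0,0],[0,0,0,0,0,0],[0,0,0,0,0,0]]]' 0 5
python3 -m pendant '[[[0,0,0,0,0,0],[0,0,0,0,0,0],[0,0,-0.01,0,0,0],[0,0,-0.02,0,0,0],[0,0,-0.02,0,0,0]]]'
python3 -m pendant '[[[0,0,-0.02,0,0,0],[0,0,-0.02,0,0,0],[0,0,-0.02,0,0,0],[0,0,0,0,0,0],[0,0,0,0,0,0]]]'
python3 -m pendant '[[[0,0,0,0,0,0],[0,0,0,0,0,0],[0,0,0,0,0,0],[0,0,0,0,0,0],[0,0,0,0,0,0]]]'
```

```text
time: 28.0
tcp_pos: [477.0, 213.7, 12.0]
eef_rot: [[-0.428, 0.904, -0.004], [0.904, 0.428, -0.002], [-0.0, -0.005, -1.0]]
wrist_force: [0.5, -0.1, -0.4]
opening: 50.3
grasp_force: 0.0
time: 28.5
tcp_pos: [479.9, 215.7, 16.8]
eef_rot: [[-0.43, 0.903, 0.003], [0.903, 0.43, 0.0], [-0.001, 0.002, -1.0]]
wrist_force: [1.2, -1.9, 4.2]
opening: 36.0
grasp_force: 5.0
time: 29.0
tcp_pos: [477.9, 215.8, 66.2]
eef_rot: [[-0.431, 0.902, -0.002], [0.902, 0.431, -0.0], [0.001, -0.001, -1.0]]
wrist_force: [-0.0, 1.0, -1.8]
opening: 35.6
grasp_force: 5.0
time: 29.5
tcp_pos: [478.5, 215.5, 125.3]
eef_rot: [[-0.43, 0.903, 0.0], [0.903, 0.43, -0.0], [-0.0, -0.0, -1.0]]
wrist_force: [-0.0, -0.6, -3.2]
opening: 35.8
grasp_force: 5.0
time: 30.0
tcp_pos: [478.7, 215.6, 125.3]
eef_rot: [[-0.43, 0.903, -0.0], [0.903, 0.43, -0.0], [0.0, -0.0, -1.0]]
wrist_force: [0.3, -0.3, -1.7]
opening: 35.6
grasp_force: 5.0
```

```bash
python3 -m pendant '[[[0.006,-0.0055,0,0,0,0],[0.006,-0.006,0.01,0,0,0],[0,0,0.02,0,0,0],[0,0,0.013,0,0,0],[0,0,0,0,0,0]]]'
python3 -m pendant '[[[0,0,0.004,0,0,0],[0,0,0.002,0,0,0],[0,0,0,0,0,0],[0,0,0,0,0,0]]]'
python3 -m pendant '[[[0,0,0.001,0,0,0],[0,0,0,0,0,0]]]'
python3 -m pendant '[[[0,0,0.001,0,0,0],[0,0,0,0,0,0]]]'
```

```text
time: 30.5
tcp_pos: [461.6, 220.9, 80.5]
eef_rot: [[-0.431, 0.902, -0.003], [0.902, 0.431, -0.001], [0.0, -0.003, -1.0]]
wrist_force: [-0.2, -0.7, -1.5]
opening: 35.6
grasp_force: 5.0
time: 30.9
tcp_pos: [463.8, 221.7, 77.1]
eef_rot: [[-0.43, 0.903, 0.001], [0.903, 0.43, 0.0], [-0.0, 0.001, -1.0]]
wrist_force: [0.8, -0.7, 1.9]
opening: 35.8
grasp_force: 5.0
time: 31.1
tcp_pos: [463.8, 221.6, 76.2]
eef_rot: [[-0.43, 0.903, 0.001], [0.903, 0.43, 0.0], [-0.0, 0.001, -1.0]]
wrist_force: [0.1, -1.3, 4.7]
opening: 36.2
grasp_force: 5.0
time: 31.3
tcp_pos: [463.9, 221.6, 75.3]
eef_rot: [[-0.43, 0.903, 0.001], [0.903, 0.43, 0.0], [-0.001, 0.001, -1.0]]
wrist_force: [-1.1, -1.7, 5.6]
opening: 35.8
grasp_force: 5.0
```

```bash
python3 -m pendant '[[[0,0,0,0,0,0],[0,0,0,0,0,0],[0,0,0,0,0,0],[0,0,-0.02,0,0,0],[0,0,-0.03,0,0,0]]]' 0.06 20
python3 -m pendant '[[[0,0,-0.04,0,0,8.5],[0,0,-0.04,0,0,8.5],[0,0,-0.03,0,0,8.5],[0,0,0,0,0,0]]]'
python3 -m pendant '[[[-0.033,0.023,0,0,0,0],[-0.033,0.023,0,0,0,0],[-0.033,0.023,0,0,0,0],[-0.033,0.023,0,0,0,0]]]'
python3 -m pendant '[[[-0.033,0.023,0,0,0,0],[-0.033,0.023,0,0,0,0],[-0.033,0.023,0,0,0,0],[0,0,0,0,0,0],[0,0,0,0,0,0]]]'
cat > lid.py <<'E'
from station import r
from h import *
c=save(r.camera("wrist"),"w7.npz"); z=cloud(c)[...,2]; cv2.imwrite("pics/w7.png",c["image"][:,:,::-1])
P=cloud(c); near=(P[...,0]>530)&(P[...,1]>-120)&(P[...,0]<720)
print("knob");blobs(c,near&(z>30)&(z<45),60);print("disc");blobs(c,(z>2)&(z<12)&(c["image"].min(2)>150)&near,800)
s=r.state();print(s["tcp_pos"],s["eef_rot"][:,0])
E
python3 lid.py
```

```text
time: 31.8
tcp_pos: [462.0, 221.0, 123.7]
eef_rot: [[-0.431, 0.903, -0.003], [0.903, 0.431, -0.001], [0.001, -0.003, -1.0]]
wrist_force: [0.9, -0.1, 0.3]
opening: 58.9
grasp_force: 0.0
time: 32.2
tcp_pos: [464.8, 222.7, 238.7]
eef_rot: [[0.005, 1.0, 0.006], [1.0, -0.005, 0.002], [0.002, 0.006, -1.0]]
wrist_force: [0.1, 0.6, -0.3]
opening: 60.1
grasp_force: 0.0
time: 32.6
tcp_pos: [555.6, 88.0, 233.7]
eef_rot: [[-0.002, 1.0, -0.001], [1.0, 0.002, -0.0], [-0.0, -0.001, -1.0]]
wrist_force: [0.3, 0.1, -0.2]
opening: 59.9
grasp_force: 0.0
time: 33.1
tcp_pos: [624.0, -10.2, 233.1]
eef_rot: [[0.001, 1.0, -0.002], [1.0, -0.001, 0.001], [0.001, -0.002, -1.0]]
wrist_force: [-0.0, -0.3, 0.2]
opening: 60.3
grasp_force: 0.0
knob
px [325. 178.] n 354 mean [628.  -9.  36.] rect 628 -10 size 25 24 ang 90 zmax 38.0
disc
px [325. 171.] n 9952 mean [629.  -7.   6.] rect 629 -10 size 148 148 ang 47 zmax 11.0
[623.74177456  -8.80014808 233.60685592] [-1.27713943e-03  9.99998841e-01  8.28346945e-04]
```

The lid is where I put it, knob at (628,−10). I'll pick it up.

```bash
python3 -m pendant '[[[-0.001,0.0045,0.045,0,0,0],[0,0,0.045,0,0,0],[0,0,0.045,0,0,0],[0,0,0.045,0,0,0],[0,0,0.03,0,0,0]]]'
python3 -m pendant '[[[0,0,0.0115,0,0,0],[0,0,0,0,0,0],[0,0,0,0,0,0]]]'
python3 -m pendant '[[[0,0,0,0,0,0],[0,0,0,0,0,0],[0,0,0,0,0,0],[0,0,0,0,0,0],[0,0,0,0,0,0]]]' 0 20
python3 -m pendant '[[[0,0,0,0,0,0],[0,0,0,0,0,0],[0,0,0,0,0,0]]]'
python3 -m pendant '[[[0,0,-0.02,0,0,0],[0,0,-0.04,0,0,0],[0,0,-0.045,0,0,0],[0,0,-0.045,0,0,0],[0,0,-0.045,0,0,0]]]'
python3 -m pendant '[[[0,0,-0.045,0,0,0],[0,0,-0.03,0,0,0],[0,0,-0.01,0,0,0],[0,0,0,0,0,0],[0,0,0,0,0,0]]]'
```

```text
time: 33.65
tcp_pos: [626.5, -8.9, 21.4]
eef_rot: [[-0.003, 1.0, -0.003], [1.0, 0.003, 0.001], [0.001, -0.003, -1.0]]
wrist_force: [0.7, 0.4, 0.0]
opening: 60.1
grasp_force: 0.0
time: 33.95
tcp_pos: [629.7, -9.8, 14.9]
eef_rot: [[-0.001, 1.0, 0.002], [1.0, 0.001, 0.0], [0.0, 0.002, -1.0]]
wrist_force: [-0.6, 0.8, 0.5]
opening: 60.1
grasp_force: 0.0
time: 34.45
tcp_pos: [628.8, -10.6, 13.3]
eef_rot: [[0.0, 1.0, 0.0], [1.0, -0.0, -0.0], [-0.0, 0.0, -1.0]]
wrist_force: [-0.2, -0.1, 0.7]
opening: 27.8
grasp_force: 0.0
time: 34.75
tcp_pos: [628.7, -10.6, 13.1]
eef_rot: [[0.0, 1.0, 0.0], [1.0, -0.0, -0.0], [-0.0, 0.0, -1.0]]
wrist_force: [0.2, -0.0, 1.8]
opening: 24.5
grasp_force: 20.0
time: 35.25
tcp_pos: [628.2, -10.5, 209.6]
eef_rot: [[-0.0, 1.0, -0.0], [1.0, 0.0, 0.0], [0.0, -0.0, -1.0]]
wrist_force: [1.1, -0.6, -0.4]
opening: 24.5
grasp_force: 20.0
time: 35.75
tcp_pos: [628.1, -10.7, 291.0]
eef_rot: [[0.0, 1.0, -0.003], [1.0, -0.0, -0.0], [-0.0, -0.003, -1.0]]
wrist_force: [0.4, -0.0, -1.5]
opening: 24.7
grasp_force: 20.0
```

```bash
python3 -m pendant '[[[-0.035,-0.007,0,0,0,0],[-0.045,-0.009,0,0,0,0],[-0.045,-0.009,0,0,0,0],[-0.045,-0.009,0,0,0,0],[-0.045,-0.009,0,0,0,0]]]'
python3 -m pendant '[[[-0.045,-0.009,0,0,0,0],[-0.045,-0.009,0,0,0,0],[-0.035,-0.007,0,0,0,0],[-0.017,-0.003,0,0,0,0],[0,0,0,0,0,0]]]'
python3 -m pendant '[[[0,0,0.02,0,0,0],[0,0,0.03,0,0,0],[0,0,0.02,0,0,0],[0,0,0,0,0,0],[0,0,0,0,0,0]]]'
python3 -m pendant '[[[0,0,0,0,0,0],[0,0,0,0,0,0]]]'
python3 - <<'E'
from station import r
from h import *
c=save(r.camera("top"),"top3.npz");P=cloud(c);z=P[...,2]
m=(z>80)&(z<95);m[:190]=0;m[245:]=0;m[:,:150]=0;m[:,350:]=0; print("caps");blobs(c,m,20)
E
```

```text
time: 36.25
tcp_pos: [584.2, -227.3, 290.6]
eef_rot: [[0.0, 1.0, -0.003], [1.0, -0.0, 0.001], [0.001, -0.003, -1.0]]
wrist_force: [0.3, 0.2, -1.4]
opening: 24.2
grasp_force: 20.0
time: 36.75
tcp_pos: [555.9, -370.2, 290.5]
eef_rot: [[0.004, 1.0, -0.003], [1.0, -0.004, 0.001], [0.001, -0.003, -1.0]]
wrist_force: [0.3, 0.2, -1.3]
opening: 24.6
grasp_force: 20.0
time: 37.25
tcp_pos: [558.1, -366.0, 223.1]
eef_rot: [[-0.002, 1.0, -0.0], [1.0, 0.002, 0.001], [0.001, -0.0, -1.0]]
wrist_force: [-0.3, -0.2, -0.6]
opening: 24.3
grasp_force: 20.0
time: 37.45
tcp_pos: [558.3, -367.4, 224.5]
eef_rot: [[-0.0, 1.0, 0.002], [1.0, 0.0, -0.001], [-0.001, 0.002, -1.0]]
wrist_force: [-0.4, 0.3, -1.2]
opening: 24.5
grasp_force: 20.0
caps
px [324. 208.] n 109 mean [ 469. -127.   86.] rect 470 -127 size 34 35 ang 71 zmax 94.0
px [213. 210.] n 111 mean [466. 214.  87.] rect 467 214 size 34 35 ang 23 zmax 93.0
px [300. 210.] n 104 mean [465. -55.  87.] rect 466 -55 size 31 34 ang 89 zmax 93.0
px [242. 212.] n 102 mean [459. 122.  87.] rect 459 122 size 35 31 ang 77 zmax 94.0
px [272. 212.] n 109 mean [459.  30.  86.] rect 458 29 size 34 34 ang 3 zmax 93.0
px [168. 214.] n 101 mean [452. 352.  87.] rect 452 353 size 34 33 ang 3 zmax 94.0
```

All six caps sit at z ≈ 87 in the row, each within about 7 mm of its middle line. I'll lower the lid.

```bash
python3 -m pendant '[[[0,-0.0005,0.015,0,0,0],[0,0,0.008,0,0,0],[0,0,0,0,0,0],[0,0,0,0,0,0]]]'
python3 -m pendant '[[[0,0,0.002,0,0,0],[0,0,0,0,0,0],[0,0,0,0,0,0]]]'
python3 -m pendant '[[[0,0,0.001,0,0,0],[0,0,0,0,0,0]]]'
```

```text
time: 37.9
tcp_pos: [556.8, -367.4, 199.3]
eef_rot: [[0.0, 1.0, -0.001], [1.0, -0.0, 0.001], [0.001, -0.001, -1.0]]
wrist_force: [-0.6, -0.2, -0.4]
opening: 23.9
grasp_force: 20.0
time: 38.2
tcp_pos: [557.1, -367.6, 198.1]
eef_rot: [[0.0, 1.0, -0.0], [1.0, -0.0, -0.0], [-0.0, -0.0, -1.0]]
wrist_force: [-1.0, -0.3, -0.7]
opening: 24.2
grasp_force: 20.0
time: 38.4
tcp_pos: [557.2, -367.6, 197.8]
eef_rot: [[0.0, 1.0, 0.001], [1.0, -0.0, -0.001], [-0.001, 0.001, -1.0]]
wrist_force: [-1.3, 0.7, 3.9]
opening: 24.1
grasp_force: 20.0
```

Contact. I'll release, rise, then check the lid and key.

```bash
python3 -m pendant '[[[0,0,0,0,0,0],[0,0,0,0,0,0],[0,0,0,0,0,0],[0,0,0,0,0,0]]]' 0.06 20
python3 -m pendant '[[[0,0,-0.03,0,0,0],[0,0,-0.03,0,0,0],[0,0,-0.03,0,0,0],[0,0,0,0,0,0],[0,0,0,0,0,0]]]'
python3 - <<'E'
from station import r
from h import *
c0=r.camera("wrist"); c=save(c0,"w8.npz"); P=cloud(c); z=P[...,2]; I=c["image"]
cv2.imwrite("pics/w8.png",I[:,:,::-1])
print("knob");blobs(c,(z>212)&(z<228)&(P[...,0]<640),100);print("disc");blobs(c,(z>188)&(z<197)&(I.min(2)>140)&(P[...,0]<640),300)
for n in("wrist","top"):
  k=r.camera(n); kk=save(k,n+"k.npz")
  for q in r.tip_of("tare_top",k):
    uv=np.array([q["centre"][1]*640,q["centre"][0]*400]); p=cloud(kk)[int(uv[1]),int(uv[0])]
    print(n,"tare",q["conf"],uv.round(),p.round(1),onplane(kk,[uv],50).round(1))
k=load("topk.npz");P=cloud(k);z=P[...,2];I=k["image"]
print("knob");blobs(k,(z>212)&(z<228)&(P[...,0]<640)&(P[...,1]>-460),10);print("disc");blobs(k,(z>186)&(z<198)&(I.min(2)>200)&(P[...,0]<640),300)
E
```

```text
time: 38.8
tcp_pos: [557.1, -367.5, 196.8]
eef_rot: [[0.0, 1.0, -0.0], [1.0, -0.0, 0.0], [0.0, -0.0, -1.0]]
wrist_force: [0.5, 0.3, -0.1]
opening: 48.4
grasp_force: 0.0
time: 39.3
tcp_pos: [557.4, -367.6, 287.3]
eef_rot: [[0.0, 1.0, 0.001], [1.0, -0.0, -0.001], [-0.001, 0.001, -1.0]]
wrist_force: [-0.2, -0.6, -0.7]
opening: 59.8
grasp_force: 0.0
knob
px [320. 211.] n 824 mean [ 557. -366.  221.] rect 557 -367 size 25 25 ang 1 zmax 224.0
disc
px [321. 189.] n 19333 mean [ 557. -357.  192.] rect 557 -360 size 134 148 ang 90 zmax 195.0
wrist tare 0.53 [205. 206.] [ 404.1 -408.4   66. ] [[ 399.  -413.8   50. ]]
knob
disc
px [396. 168.] n 642 mean [ 569. -335.  192.] rect 562 -335 size 64 138 ang 85 zmax 198.0
```

View pics/w8.png

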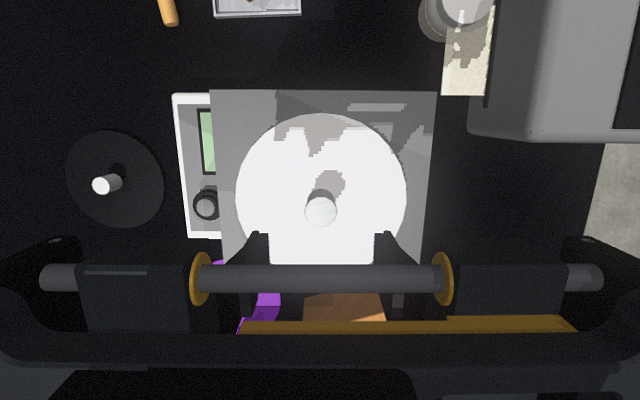

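The lid sits flat, knob at (557,−367), concentric with the plate. The key is at px (206,205), at about (404,−409). I'll refine it from depth and go there with the gripper shut.

```bash
python3 -m pendant '[[[0,0,0,0,0,0],[0,-0.02,0,0,0,0],[-0.01,-0.04,0,0,0,0],[-0.01,-0.04,0,0,0,0],[-0.01,-0.03,0,0,0,0]]]' 0 5
python3 -m pendant '[[[-0.01,-0.02,0,0,0,0],[0,0,0,0,0,0],[0,0,0,0,0,0]]]'
python3 - <<'E'
from station import r
from h import *
for n in("w8.npz","top0.npz"):
  c=load(n);P=cloud(c);z=P[...,2]
  blobs(c,(z>56)&(z<75)&(P[...,0]>375)&(P[...,0]<440)&(P[...,1]<-380)&(P[...,1]>-440),8)
s=r.state();print(s["tcp_pos"])
c=save(r.camera("wrist"),"w9.npz");P=cloud(c);z=P[...,2]
blobs(c,(z>56)&(z<75)&(P[...,0]>375)&(P[...,0]<440)&(P[...,1]<-380)&(P[...,1]>-440),20)
E
```

```text
time: 40.05
tcp_pos: [424.8, -398.1, 287.0]
eef_rot: [[0.001, 1.0, -0.001], [1.0, -0.001, -0.0], [-0.0, -0.001, -1.0]]
wrist_force: [0.4, -1.1, 1.0]
opening: 27.7
grasp_force: 0.0
time: 40.35
tcp_pos: [407.1, -407.5, 287.1]
eef_rot: [[0.001, 1.0, 0.0], [1.0, -0.001, -0.0], [-0.0, 0.0, -1.0]]
wrist_force: [-0.0, -0.5, -0.2]
opening: 5.2
grasp_force: 0.0
px [206. 205.] n 639 mean [ 406. -409.   62.] rect 404 -411 size 42 35 ang 89 zmax 70.0
px [414. 230.] n 117 mean [ 405. -409.   63.] rect 405 -409 size 38 39 ang 1 zmax 72.0
[ 407.07562293 -407.4910473   287.11058985]
px [320. 176.] n 767 mean [ 405. -410.   61.] rect 405 -411 size 41 40 ang 45 zmax 69.0
```

```bash
python3 - <<'E'
from h import *
c=load("w9.npz");P=cloud(c);d=np.hypot(P[...,0]-405,P[...,1]+410)
for a,b in((0,6),(6,11),(11,14),(14,17),(17,20),(20,25)):
  m=(d>=a)&(d<b); print(a,b,np.nanpercentile(P[...,2][m],[10,50,90]).round(1),c["image"][m].mean(0).round())
m=(d<24)&(P[...,2]>63.5); q=P[m]; print(q[:,:2].mean(0), cv2.minEnclosingCircle(q[:,:2].astype(np.float32)))
E
```

```text
0 6 [ 67.  335.9 337. ] [61. 52. 66.]
6 11 [ 66.4 335.8 344.3] [68. 62. 70.]
11 14 [ 64.  305.5 323.1] [43. 40. 45.]
14 17 [ 57.8 304.  327. ] [36. 34. 36.]
17 20 [ 56.4  58.5 357.5] [46. 45. 47.]
20 25 [ 46.4  47.7 372.6] [97. 97. 97.]
[ 406.53189887 -403.11149337] ((405.5544128417969, -404.3403015136719), 18.600969314575195)
```

```bash
python3 - <<'E'
from station import r
from h import *
s=r.state(); c=load("w9.npz"); print(c["pose"].round(2), s["tcp_pos"],s["qpos"].round(2),s["opening"])
E
```

```text
[[ 1.0000e+00 -0.0000e+00 -0.0000e+00  4.0698e+02]
 [-0.0000e+00 -9.6000e-01 -2.7000e-01 -3.3368e+02]
 [ 0.0000e+00  2.7000e-01 -9.6000e-01  4.4910e+02]
 [ 0.0000e+00  0.0000e+00  0.0000e+00  1.0000e+00]] [ 407.86298973 -406.8975601   287.02188562] [ 1.07  0.23 -0.43  1.47  0.1   1.46  0.64] 3.335548465926484
```

```bash
python3 -m pendant '[[[0,0,0,0,0,-8.2],[0,0,0,0,0,-8.2],[0,0,0,0,0,-8.2],[0,0,0,0,0,-8.2],[0,0,0,0,0,-8.2]]]' 0 5
python3 -m pendant '[[[0,0,0,0,0,-8.2],[0,0,0,0,0,-8.2],[0,0,0,0,0,-8.2],[0,0,0,0,0,-8.2],[0,0,0,0,0,-8.2]]]'
python3 -m pendant '[[[0,0,0,0,0,-8],[0.0025,-0.003,0.02,0,0,0],[0,0,0.04,0,0,0],[0,0,0.04,0,0,0],[0,0,0.04,0,0,0]]]'
python3 -m pendant '[[[0,0,0.04,0,0,0],[0,0,0.02,0,0,0],[0,0,0.01,0,0,0],[0,0,0,0,0,0],[0,0,0,0,0,0]]]'
```

```text
time: 40.9
tcp_pos: [408.5, -406.4, 286.8]
eef_rot: [[-0.662, 0.749, 0.0], [0.749, 0.662, 0.001], [0.0, 0.001, -1.0]]
wrist_force: [-0.1, -0.2, 0.5]
opening: 0.3
grasp_force: 0.0
time: 41.4
tcp_pos: [408.5, -406.4, 286.8]
eef_rot: [[-0.991, 0.131, 0.0], [0.131, 0.991, 0.001], [-0.0, 0.001, -1.0]]
wrist_force: [0.3, 0.5, -0.3]
opening: 0.5
grasp_force: 0.0
time: 41.9
tcp_pos: [406.0, -409.4, 145.6]
eef_rot: [[-1.0, -0.002, 0.001], [-0.002, 1.0, 0.0], [-0.001, 0.0, -1.0]]
wrist_force: [0.8, -0.1, 0.9]
opening: 0.3
grasp_force: 0.0
time: 42.4
tcp_pos: [405.8, -410.6, 78.2]
eef_rot: [[-1.0, -0.001, 0.001], [-0.001, 1.0, -0.001], [-0.001, -0.001, -1.0]]
wrist_force: [1.6, -0.7, 0.7]
opening: 1.0
grasp_force: 0.0
```

```bash
python3 -m pendant '[[[0,0,0.007,0,0,0],[0,0,0.002,0,0,0],[0,0,0,0,0,0]]]'
python3 -m pendant '[[[0,0,0.002,0,0,0],[0,0,0,0,0,0],[0,0,0,0,0,0]]]'
python3 -m pendant '[[[0,0,0.002,0,0,0],[0,0,0,0,0,0],[0,0,0,0,0,0]]]'
python3 -m pendant '[[[0,0,0.001,0,0,0],[0,0,0,0,0,0],[0,0,0,0,0,0]]]'
```

```text
time: 42.7
tcp_pos: [404.6, -410.6, 68.1]
eef_rot: [[-1.0, 0.0, 0.0], [0.0, 1.0, -0.0], [-0.0, -0.0, -1.0]]
wrist_force: [-0.7, 0.3, -0.1]
opening: 0.5
grasp_force: 0.0
time: 43.0
tcp_pos: [404.7, -410.7, 66.3]
eef_rot: [[-1.0, 0.0, 0.0], [0.0, 1.0, -0.0], [-0.0, -0.0, -1.0]]
wrist_force: [-0.3, -1.3, 1.4]
opening: 0.4
grasp_force: 0.8
time: 43.3
tcp_pos: [404.8, -410.7, 64.3]
eef_rot: [[-1.0, 0.0, 0.0], [0.0, 1.0, -0.0], [-0.0, -0.0, -1.0]]
wrist_force: [0.5, -0.7, 3.0]
opening: 0.4
grasp_force: 1.4
time: 43.6
tcp_pos: [404.8, -410.7, 63.2]
eef_rot: [[-1.0, 0.0, 0.0], [0.0, 1.0, -0.0], [-0.0, -0.0, -1.0]]
wrist_force: [1.1, -1.6, 2.8]
opening: 0.1
grasp_force: 1.7
```

```bash
python3 -m pendant '[[[0,0,0.001,0,0,0],[0,0,0,0,0,0],[0,0,0,0,0,0]]]'
python3 -m pendant '[[[0,0,0.001,0,0,0],[0,0,0,0,0,0],[0,0,0,0,0,0]]]'
python3 -m pendant '[[[0,0,0.001,0,0,0],[0,0,0,0,0,0],[0,0,0,0,0,0]]]'
```

```text
time: 43.9
tcp_pos: [404.8, -410.7, 62.4]
eef_rot: [[-1.0, 0.0, 0.0], [0.0, 1.0, -0.001], [-0.0, -0.001, -1.0]]
wrist_force: [-0.2, -1.1, 6.3]
opening: 0.3
grasp_force: 3.4
time: 44.2
tcp_pos: [404.9, -410.8, 62.3]
eef_rot: [[-1.0, 0.0, 0.0], [0.0, 1.0, -0.001], [-0.0, -0.001, -1.0]]
wrist_force: [-3.7, 1.3, 14.9]
opening: 0.5
grasp_force: 7.6
time: 44.5
tcp_pos: [404.9, -410.8, 62.1]
eef_rot: [[-1.0, 0.0, 0.0], [0.0, 1.0, -0.001], [-0.0, -0.001, -1.0]]
wrist_force: [-6.6, 4.3, 24.5]
opening: 0.4
grasp_force: 11.8
```

Bottomed out at z ≈ 62.3, so the key is fully down. I'll release, lift clear and check everything.

```bash
python3 -m pendant '[[[0,0,-0.01,0,0,0],[0,0,-0.03,0,0,0],[0,0,-0.04,0,0,0],[0,0,-0.045,0,0,0],[0,0,-0.045,0,0,0]]]'
python3 -m pendant '[[[0.03,-0.03,-0.04,0,0,0],[0.03,-0.03,-0.03,0,0,0],[0.03,-0.03,0,0,0,0],[0.02,-0.03,0,0,0,0],[0,0,0,0,0,0]]]'
python3 - <<'E'
from station import r
from h import *
c=save(r.camera("top"),"top4.npz");P=cloud(c);z=P[...,2];I=c["image"]
cv2.imwrite("pics/top4.png",cv2.resize(I[110:310,140:540,::-1],(800,400)))
m=(z>80)&(z<95);m[:190]=0;m[245:]=0;m[:,:150]=0;m[:,350:]=0; print("caps");blobs(c,m,20)
print("lid"); blobs(c,(I.min(2)>200)&(z>184)&(z<200)&(P[...,0]<660),300)
print("knob"); blobs(c,(z>208)&(z<230)&(P[...,1]>-420)&(P[...,0]>500),10)
E
```

```text
time: 45.0
tcp_pos: [404.0, -409.7, 231.1]
eef_rot: [[-1.0, -0.0, -0.001], [-0.0, 1.0, 0.001], [0.001, 0.001, -1.0]]
wrist_force: [0.5, -0.9, 0.7]
opening: 0.5
grasp_force: 0.0
time: 45.5
tcp_pos: [294.7, -529.0, 291.9]
eef_rot: [[-1.0, 0.008, -0.003], [0.008, 1.0, 0.001], [0.003, 0.001, -1.0]]
wrist_force: [-0.4, 0.1, -0.7]
opening: 0.8
grasp_force: 0.0
caps
px [323. 209.] n 111 mean [ 469. -127.   87.] rect 469 -127 size 34 34 ang 62 zmax 94.0
px [213. 210.] n 109 mean [466. 214.  87.] rect 466 214 size 36 34 ang 70 zmax 94.0
px [300. 210.] n 108 mean [465. -55.  86.] rect 466 -55 size 31 35 ang 90 zmax 93.0
px [242. 212.] n 104 mean [459. 122.  87.] rect 459 122 size 33 33 ang 23 zmax 95.0
px [272. 212.] n 104 mean [459.  30.  87.] rect 459 30 size 33 32 ang 80 zmax 93.0
px [169. 214.] n 104 mean [452. 352.  86.] rect 452 353 size 33 34 ang 39 zmax 93.0
lid
px [407. 173.] n 1900 mean [ 554. -367.  191.] rect 556 -368 size 149 148 ang 0 zmax 199.0
knob
px [409. 170.] n 62 mean [ 554. -366.  220.] rect 555 -366 size 22 22 ang 47 zmax 226.0
```

View pics/top4.png

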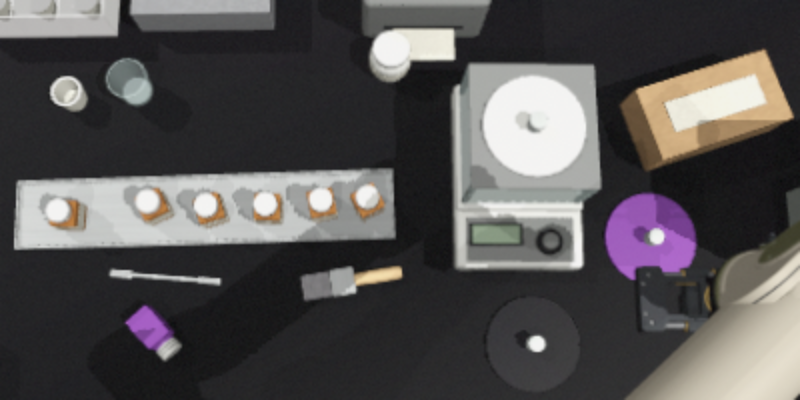

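All six bottles stand in a row (crop y ≈ 200–212), the lid covers the opening at (533,125), and the bystanders are unmoved.

```bash
python3 -c "
from station import r
print(r.finish_job())"
```

```text
the job is handed in; nothing more can be done
None
```

I've handed the job in: all six bottles (three righted ones and V included) stand in the tray row, the lid covers the opening again, the tare key was pressed fully and released, and nothing else moved; I don't have the verdict.

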